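# Scoop the bar plugs into the basket and hang it to drip

### The job

Using the hand scoop, move every handlebar plug from the two-lane blue bin into the steel basket where it stands on the bench, without the gripper's fingers ever touching a plug. Then lay the scoop back down flat on the blue mat, and after that hang the filled basket by its bail on the hook over the grey drip tray, free of the gripper and with every plug still inside. Leave the other things on the bench where they are.

Things in the scene. Friction and masses are not known exactly. Their poses are not given: they have to be found in the camera images.
- bin: Blue open bin with two lanes side by side, fixed. Each lane: flat floor 190 long (x), 80 wide, centred at y = +42 / -42, floor top 4 above the bench; side walls, divider and upright rear wall (-x end) 4 thick, tops at z = 55 (82 from x = 22 on). The front (+x) wall slopes outward. Origin: on the bench under the middle of the floor; x points to the sloped wall. Plugs start between x = -15 and +85.
- lane_a (a point): Middle of the line where the floor of the +y lane (the -y lane is the same) meets the sloped front wall: x = +95, y = +42, z = 4 of the bin. The wall rises from here at 55 degrees above level, leaning away to +x, to its top edge at z = 81, 54 mm farther out. Plugs pushed against it roll into a scoop whose lip follows it up.
- mat: Flat blue rubber mat fixed to the bench, 260 (x) by 160 (y), 4 thick. Origin: centre of its underside. The scoop starts on it and belongs on it: its blade wholly on the mat; the handle's end may overhang.
- scoop: Aluminium hand scoop, 0.16 kg. Origin: centre of the underside of its flat blade; x points to the open lip (at x = +33). Blade 66 long, 68 wide (y), 2.5 thick; side walls 34 high, ending 16 short of the lip; back wall 42 high at x = -33. Inside the back wall stands a riser, 18 wide, 10 thick; at its top a level handle bar runs back to x = -130, 18 wide (y), 16 high, centred at z = 85.
- scoop_grip (a point): Point in the middle of the scoop's handle bar, at x = -75, y = 0, z = 85 of the scoop; pinch the 18 mm wide bar here across y, from above.
- basket: Loose open steel basket, 140 (x) by 132 (y), 60 high, walls and floor 4 thick, about 0.35 kg empty, with a rigid (not hinged) arched bail: two rods 8 thick at x = 0, y = -66 and +66, up to z = 170, joined by a level round bar 10 thick along y at z = 170. Origin: centre of its underside, z up. Looks the same turned by half a turn.
- bail_mid (a point): Middle of the axis of the bail's bar, 170 above the basket's underside. The bar runs 66 to either side along the basket's y; grip it off the middle, about 38 to one side, so the middle is free for the hook.
- hook: Drip stand, fixed: grey tray 190 (x) by 160 (y), 30 high; behind it at x = +120 a post 16 thick, 285 high. From the post at z = 275 a round bar 10 thick slopes down towards -x to its seat, a flat saddle 20 by 26 (y) at x = 4, top z = 255, then turns up to a tip at x = -28, z = 283 (top 288). Origin: on the bench under the tray's centre; z up.
- hook_seat (a point): Where the middle of the bail's bar axis comes to rest when hung: x = 2, y = 0, z = 260 of the hook, the bail along the hook's y. Bring the bail from the tip's side (-x) above the tip, the hook passing through the arch under the bar, then lower it between tip and post.
- plug0: Stubby black nylon handlebar plug with round ends (pill shape), 22 thick, 28 long along its x, 15 g, smooth and slippery (friction about 0.25), so it slides off at a tilt of about 20 degrees. Origin: its centre. Six to ten of these lie in the bin's two lanes (some are absent).
- plug1: Stubby black nylon handlebar plug with round ends (pill shape), 22 thick, 28 long along its x, 15 g, smooth and slippery (friction about 0.25), so it slides off at a tilt of about 20 degrees. Origin: its centre. Six to ten of these lie in the bin's two lanes (some are absent).
- plug2: Stubby black nylon handlebar plug with round ends (pill shape), 22 thick, 28 long along its x, 15 g, smooth and slippery (friction about 0.25), so it slides off at a tilt of about 20 degrees. Origin: its centre. Six to ten of these lie in the bin's two lanes (some are absent).
- plug3: Stubby black nylon handlebar plug with round ends (pill shape), 22 thick, 28 long along its x, 15 g, smooth and slippery (friction about 0.25), so it slides off at a tilt of about 20 degrees. Origin: its centre. Six to ten of these lie in the bin's two lanes (some are absent).
- plug4: Stubby black nylon handlebar plug with round ends (pill shape), 22 thick, 28 long along its x, 15 g, smooth and slippery (friction about 0.25), so it slides off at a tilt of about 20 degrees. Origin: its centre. Six to ten of these lie in the bin's two lanes (some are absent).
- plug5: Stubby black nylon handlebar plug with round ends (pill shape), 22 thick, 28 long along its x, 15 g, smooth and slippery (friction about 0.25), so it slides off at a tilt of about 20 degrees. Origin: its centre. Six to ten of these lie in the bin's two lanes (some are absent).
- plug6: Stubby black nylon handlebar plug with round ends (pill shape), 22 thick, 28 long along its x, 15 g, smooth and slippery (friction about 0.25), so it slides off at a tilt of about 20 degrees. Origin: its centre. Six to ten of these lie in the bin's two lanes (some are absent).
- plug7: Stubby black nylon handlebar plug with round ends (pill shape), 22 thick, 28 long along its x, 15 g, smooth and slippery (friction about 0.25), so it slides off at a tilt of about 20 degrees. Origin: its centre. Six to ten of these lie in the bin's two lanes (some are absent).
- plug8: Stubby black nylon handlebar plug with round ends (pill shape), 22 thick, 28 long along its x, 15 g, smooth and slippery (friction about 0.25), so it slides off at a tilt of about 20 degrees. Origin: its centre. Six to ten of these lie in the bin's two lanes (some are absent).
- plug9: Stubby black nylon handlebar plug with round ends (pill shape), 22 thick, 28 long along its x, 15 g, smooth and slippery (friction about 0.25), so it slides off at a tilt of about 20 degrees. Origin: its centre. Six to ten of these lie in the bin's two lanes (some are absent).
- spray: White plastic spray bottle, 190 high, a bystander: leave it. Origin: centre of its underside.
- grease: Yellow jar, 75 high, a bystander: leave it. Origin: centre of its underside.
- spanner: Spanner, a bystander: leave it. Origin: centre of its underside.
- mug: White mug, 90 high, a bystander: leave it. Origin: centre of its underside.
- tape: Grey disc-shaped roll, 90 across and 30 high, a bystander: leave it. Origin: centre of its underside.
Mind the look-alikes: they are no part of the job. What is shaped like the scoop but pink is not meant.

How it is judged:
On the way, in this order (a step that is already met when the one before it is completed fails the run):
1. every plug is in the basket, with the basket standing on the bench (x of plug0 in the frame of basket between -0.07 and 0.07 m and y of plug0 in the frame of basket between -0.066 and 0.066 m and z of plug0 in the frame of basket between 0.005 and 0.065 m and x of plug1 in the frame of basket between -0.07 and 0.07 m and y of plug1 in the frame of basket between -0.066 and 0.066 m and z of plug1 in the frame of basket between 0.005 and 0.065 m and x of plug2 in the frame of basket between -0.07 and 0.07 m and y of plug2 in the frame of basket between -0.066 and 0.066 m and z of plug2 in the frame of basket between 0.005 and 0.065 m and x of plug3 in the frame of basket between -0.07 and 0.07 m and y of plug3 in the frame of basket between -0.066 and 0.066 m and z of plug3 in the frame of basket between 0.005 and 0.065 m and x of plug4 in the frame of basket between -0.07 and 0.07 m and y of plug4 in the frame of basket between -0.066 and 0.066 m and z of plug4 in the frame of basket between 0.005 and 0.065 m and x of plug5 in the frame of basket between -0.07 and 0.07 m and y of plug5 in the frame of basket between -0.066 and 0.066 m and z of plug5 in the frame of basket between 0.005 and 0.065 m and x of plug6 in the frame of basket between -0.07 and 0.07 m and y of plug6 in the frame of basket between -0.066 and 0.066 m and z of plug6 in the frame of basket between 0.005 and 0.065 m and x of plug7 in the frame of basket between -0.07 and 0.07 m and y of plug7 in the frame of basket between -0.066 and 0.066 m and z of plug7 in the frame of basket between 0.005 and 0.065 m and x of plug8 in the frame of basket between -0.07 and 0.07 m and y of plug8 in the frame of basket between -0.066 and 0.066 m and z of plug8 in the frame of basket between 0.005 and 0.065 m and x of plug9 in the frame of basket between -0.07 and 0.07 m and y of plug9 in the frame of basket between -0.066 and 0.066 m and z of plug9 in the frame of basket between 0.005 and 0.065 m and height (world z) of basket below 0.015 m), for 0.3 s.
2. the scoop lies flat on the mat, let go, with the basket still standing on the bench (x of scoop in the frame of mat between -0.09 and 0.1 m and y of scoop in the frame of mat between -0.06 and 0.06 m and z of scoop in the frame of mat below 0.012 m and angle between scoop's own z axis and vertical below 0.15 rad and linear speed of scoop below 0.03 m/s and contact force between the fingers and scoop below 0.2 N and height (world z) of basket below 0.015 m), for 0.2 s.
3. the basket hangs by its bail on the hook (distance between bail_mid and hook_seat below 0.03 m and contact force between basket and hook above 1.5 N and height (world z) of basket above 0.05 m and angle between basket's own z axis and vertical below 0.35 rad), for 0.2 s.
At the end, for the whole second after the job is handed in: The basket hangs by its bail on the hook (middle of the bail within 30 mm of the seat, at rest, tilted less than 0.35 rad, its weight on the hook) with every plug inside, and the scoop lies flat and still on the mat (its blade's centre within +100/-90 mm along and 60 mm across the mat's centre) (all of step 3 and linear speed of basket below 0.05 m/s and angular speed of basket below 0.5 rad/s and x of scoop in the frame of mat between -0.09 and 0.1 m and y of scoop in the frame of mat between -0.06 and 0.06 m and z of scoop in the frame of mat below 0.012 m and angle between scoop's own z axis and vertical below 0.15 rad and linear speed of scoop below 0.03 m/s and x of plug0 in the frame of basket between -0.07 and 0.07 m and y of plug0 in the frame of basket between -0.066 and 0.066 m and z of plug0 in the frame of basket between 0.005 and 0.065 m and x of plug1 in the frame of basket between -0.07 and 0.07 m and y of plug1 in the frame of basket between -0.066 and 0.066 m and z of plug1 in the frame of basket between 0.005 and 0.065 m and x of plug2 in the frame of basket between -0.07 and 0.07 m and y of plug2 in the frame of basket between -0.066 and 0.066 m and z of plug2 in the frame of basket between 0.005 and 0.065 m and x of plug3 in the frame of basket between -0.07 and 0.07 m and y of plug3 in the frame of basket between -0.066 and 0.066 m and z of plug3 in the frame of basket between 0.005 and 0.065 m and x of plug4 in the frame of basket between -0.07 and 0.07 m and y of plug4 in the frame of basket between -0.066 and 0.066 m and z of plug4 in the frame of basket between 0.005 and 0.065 m and x of plug5 in the frame of basket between -0.07 and 0.07 m and y of plug5 in the frame of basket between -0.066 and 0.066 m and z of plug5 in the frame of basket between 0.005 and 0.065 m and x of plug6 in the frame of basket between -0.07 and 0.07 m and y of plug6 in the frame of basket between -0.066 and 0.066 m and z of plug6 in the frame of basket between 0.005 and 0.065 m and x of plug7 in the frame of basket between -0.07 and 0.07 m and y of plug7 in the frame of basket between -0.066 and 0.066 m and z of plug7 in the frame of basket between 0.005 and 0.065 m and x of plug8 in the frame of basket between -0.07 and 0.07 m and y of plug8 in the frame of basket between -0.066 and 0.066 m and z of plug8 in the frame of basket between 0.005 and 0.065 m and x of plug9 in the frame of basket between -0.07 and 0.07 m and y of plug9 in the frame of basket between -0.066 and 0.066 m and z of plug9 in the frame of basket between 0.005 and 0.065 m); the robot touches nothing.
It fails at once if the gripper's fingers press on a plug (contact force between the fingers and plug0 above 0.5 N or contact force between the fingers and plug1 above 0.5 N or contact force between the fingers and plug2 above 0.5 N or contact force between the fingers and plug3 above 0.5 N or contact force between the fingers and plug4 above 0.5 N or contact force between the fingers and plug5 above 0.5 N or contact force between the fingers and plug6 above 0.5 N or contact force between the fingers and plug7 above 0.5 N or contact force between the fingers and plug8 above 0.5 N or contact force between the fingers and plug9 above 0.5 N).
It fails at once if another thing on the bench is displaced by more than 30 mm (distance of any of spray, grease, spanner, mug, tape from where it was at the start of the episode above 0.03 m).
Of plug0, plug1, plug2, plug3, plug4, plug5, plug6, plug7, plug8, plug9 only 6 to 10 are there at a start; the rules pass over those that are not, and their reading is None.
At some moment in a run one of scoop may be knocked a few centimetres aside while the robot is not near it.
It also fails if it takes over 210 s, if anything falls off the work surface, if the arm or the gripper's body presses on something with over 40 N, if the wrist force passes 120 N, or if a joint passes its speed limit or range.

### The arm

A 6-joint arm with a two-finger parallel gripper is mounted at the origin on the work surface. World frame = base frame: x ahead of the robot, y to its left, z up, the work surface at z = 0. Lengths are in m, angles in rad, forces in N, time in s.
With the tool pointing down it reaches from about 0.275 to 1 m from the base axis. Payload 8.4 kg.
Tool frame: the origin (TCP) lies at the very end of the fingers, on their centre line; the grasp point (between the pads) lies 19 mm behind it (env.pinch_z is the distance from the TCP to the grasp point, in m); z points along the fingers, y is the line along which they close (so a half turn about z gives the same grasp; the last joint's range is limited). The gripper opens to 85 mm and grips with 20 to 120 N. Pads are 22 mm wide; open, the fingers measure 114 mm over their backs; the gripper's body (76 mm by 85 mm) begins 54 mm behind the grasp point. The pads swing forward as they close: fully open they stand 13 mm farther back than shut.
Start: joints at [-1.304, 0.353, 1.633, -0, 1.155, -0.002], TCP at [0.166, -0.603, 0.231] pointing down, gripper open.
Joint ranges: [-2.63, 2.63], [-0.92, 2.1], [0.06, 2.66], [-1.3, 4.44], [0, 2.69], [-3.02, 3.02]. Speed limits (rad/s): [2.22, 2.22, 2.79, 3.14, 3.14, 3.14].

### API

Orientations are given as a unit quaternion [w, x, y, z].
In Python, from bench import env, read_camera, calibration, boxes_of, outline_of, mark_of gives the robot as it stands.
- The arm moves only by the tool play_rows, never from a script. Its argument "motion" is a list of rows, each a list of 5 numbers: the closure, from 0 (fully open) to 1 (shut), then the shift along the tool's x, y, z scaled (see below), then the turn about the tool's z scaled (see below). In form: [[fingers, tx, ty, tz, yaw], ...]. A call has 1 to 20 rows; each row shifts and turns the commanded pose from where the row before left it, along the tool's axes as they then stand; what a row does not reach is not made up. The controller multiplies each number of a shift by 0.03 m and each number of a turn by 360 degrees. A row lasts 1/12 s, in which the tool goes at most 41.7 mm and 7.16 degrees, less where a joint would pass 70% of its speed; a pose out of reach is approached as far as the arm can. A call with a number of a shift or a turn outside -1 to 1 is refused whole. A call with a gripper value outside its range is refused whole. The fingers move at their own pace and stop on an object; "squeeze" is the grip in N (left out, the last holds). Time passes only in rows, so rows that do not move let the fingers close. It gives the time, the measured TCP pose, the force, the opening and the grip force at its end, in the units of the state.
- env.get_obs(): the state, without advancing time (a new reading comes with each control period).
- read_camera(name): name is "scene" or "side" or "wrist"; returns the picture (400x640x3 uint8, red, green, blue); there is no depth.
- calibration(name): a dict with "fx", "fy", "cx", "cy" (pixels), "k1" (the pictures are not rectified: a ray, as slopes to the right and down, at radius r is drawn at 1 + k1 r^2 times it, then the intrinsics apply), "camera_from_world" (4x4, takes a point from world to camera coordinates). Camera axes: x right, y down, z forward; pixel columns grow to the right and rows downward; lengths in m; the calibration is good to about 2 mm. A picture is of the moment at which its call begins: read the wrist's pose just before it. calibration takes no time and is no camera call; for the wrist camera it gives the pose at the moment of the call.
- env.close_job(): hands the job in; it is judged then, once.
Trained networks look in the newest picture that a camera, given by its name, has taken for a name from the list of things; names that differ only in an ending like _2 or _b are one class to them, and where a whole thing is asked for, a point or a joint stands for the part that bears it (a point fixed in the world has none). Each returns a list of dicts, best first, with "confidence" (0 to 1); they miss things now and then, are a little off and sometimes report something else, mostly with a low value. They report only what shows in the picture. A call takes as long as a camera call. They do not tell look-alikes from the thing itself.
- boxes_of(target, camera): "xy" ([column, row] in pixels, amid what is visible of it).
- outline_of(target, camera): "region" (400x640 bool, what is visible of it) and "xy" ([column, row] in pixels, amid what is visible of it).
- mark_of(target, camera): "xy" ([column, row] in pixels: a listed point, or the origin of a listed thing).
The state is a dict: "time_s": time; "joint_positions": joint angles; "qd": joint speeds; "joint_torque": joint torques, N m; "tool_pos": TCP position; "eef_rot": TCP orientation; "ft_force": force on the tool from outside, world axes, zero at the start; "wrist_torque": the same for the moment, N m; "finger_gap": finger opening in m; "finger_force": force on a finger pad.
Only numpy, scipy, OpenCV 4.12 (cv2) and the standard library are available. Lean on these libraries where they do the work, as an engineer would, in place of code of your own. Each camera call takes 0.05 s, during which the arm holds its last target. There are 200 camera calls.

## Working session

There is one attempt and no reset: what is moved stays moved. The work goes in short steps, Python scripts to look and compute and a tool call to move; the robot and the scene stay as the last step left them, time stands still between calls to the robot, and variables do not carry over. Pictures are saved under pics/ and viewed, at most 14 in all, crops included, and the job is handed in when it is done.

Besides the shell and the picture viewer there is one more tool, called after ">>>" in YAML: its name, and indented under it one key for each argument. play_rows: Moves the arm, as the interface text tells. Shifts and turns lie within -1 to 1; 1 stands for 0.03 m of shift or 360 degrees of turn. Its arguments: {"type":"object","properties":{"motion":{"type":"array"},"squeeze":{"type":"number"}},"required":["motion"]}

```bash
mkdir -p pics && ls && python3 - <<'E'
from bench import env, read_camera, calibration, boxes_of, mark_of
import cv2,numpy as np
print(env.get_obs()); print(env.pinch_z)
for c in ["scene","side"]:
    im=read_camera(c); cv2.imwrite(f"pics/{c}0.png",im[:,:,::-1])
    k=calibration(c); print(c,k)
    for t in ["bin","lane_a","mat","scoop","scoop_grip","basket","bail_mid","hook","hook_seat"]:
        print(t,[(np.round(d["xy"]).tolist(),round(d["confidence"],2)) for d in mark_of(t,c)][:4])
E
```

```text
pics
{'time_s': 0.0, 'joint_positions': array([-1.30443767e+00,  3.53619021e-01,  1.63413550e+00, -8.18888626e-06,
        1.15521986e+00, -2.38837539e-03]), 'qd': array([-1.85612663e-03, -1.07815185e-03,  6.11787888e-04,  4.36981670e-05,
       -3.66705028e-04, -8.37839924e-04]), 'joint_torque': array([-6.36515288e-04, -6.05258203e+01, -3.42061365e+01, -8.93918445e-05,
        9.50236106e-03,  2.18621217e-06]), 'tool_pos': array([ 0.16582995, -0.60209899,  0.2305793 ]), 'eef_rot': array([-6.84364639e-04,  9.90984997e-01,  1.33971112e-01, -9.46317928e-05]), 'ft_force': array([0.19765595, 0.12572005, 0.58915258]), 'wrist_torque': array([-0.02057252,  0.00287236, -0.0336985 ]), 'finger_force': 0.0, 'finger_gap': 0.08559755417821295}
0.0187
scene {'fx': 439.9958462454715, 'fy': 439.9958462454715, 'cx': 310.9048193233672, 'cy': 198.45526095342979, 'k1': -0.050836801765152366, 'camera_from_world': array([[-0.8106128 ,  0.5853699 , -0.01577849,  0.46031508],
       [ 0.38280206,  0.50932415, -0.77074736, -0.06833309],
       [-0.44313594, -0.63081772, -0.63694548,  1.6715876 ],
       [ 0.
[... 636 characters left out ...]
5, 'camera_from_world': array([[-0.76102501, -0.64860541,  0.01232686,  0.42158022],
       [-0.38461258,  0.43581068, -0.81372121,  0.35671583],
       [ 0.5224118 , -0.62400326, -0.58112463,  1.22553218],
       [ 0.        ,  0.        ,  0.        ,  1.        ]])}
bin [([246.0, 317.0], 0.56)]
lane_a [([211.0, 304.0], 0.82)]
mat [([289.0, 264.0], 0.94)]
scoop [([284.0, 255.0], 0.9), ([392.0, 145.0], 0.73), ([336.0, 318.0], 0.56)]
scoop_grip [([313.0, 245.0], 0.94), ([363.0, 310.0], 0.74), ([290.0, 263.0], 0.56)]
basket [([329.0, 234.0], 0.76)]
bail_mid [([332.0, 187.0], 0.92), ([386.0, 207.0], 0.32)]
hook [([386.0, 210.0], 0.97), ([333.0, 187.0], 0.55)]
hook_seat [([393.0, 145.0], 0.85)]
```

View pics/scene0.png

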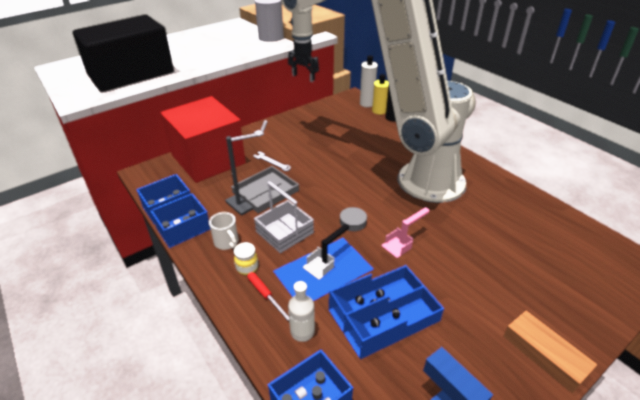

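View pics/side0.png

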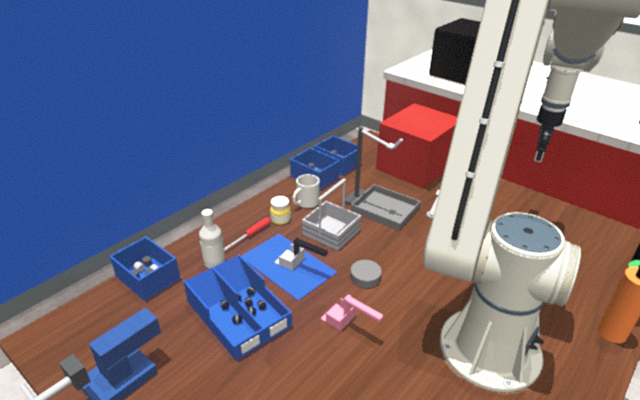

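Look-alikes: the grey/black-handled scoop on the blue mat (scene 320,265 / side 288,257) is meant. The pink one (scene 397,245 / side 340,318) is not. The bin with tall front ends (scene 385,310 / side 240,310) is the two-lane bin. The others (scene 175,210 and 312,380) are distractors. The crop below should confirm the scoop.

```bash
cat > h.py <<'E'
from bench import env, read_camera, calibration, boxes_of, outline_of, mark_of
import numpy as np, cv2
from scipy.optimize import least_squares
from scipy.spatial.transform import Rotation as R
def proj(k,P):
    P=np.atleast_2d(P); T=k["camera_from_world"]; c=P@T[:3,:3].T+T[:3,3]
    s=c[:,:2]/c[:,2:]; s=s*(1+k["k1"]*(s**2).sum(1,keepdims=True))
    return s*[k["fx"],k["fy"]]+[k["cx"],k["cy"]]
def ray(k,uv):
    d=(np.array(uv)-[k["cx"],k["cy"]])/[k["fx"],k["fy"]]; s=d.copy()
    for _ in range(8): s=d/(1+k["k1"]*(s@s))
    T=k["camera_from_world"]; Rm=T[:3,:3]; return -Rm.T@T[:3,3], Rm.T@np.r_[s,1]
def onz(k,uv,z):
    o,d=ray(k,uv); return o+d*(z-o[2])/d[2]
def tri(obs):  # [(k,uv)]
    A=0;b=0
    for k,uv in obs:
        o,d=ray(k,uv); d=d/np.linalg.norm(d); M=np.eye(3)-np.outer(d,d); A=A+M; b=b+M@o
    return np.linalg.solve(A,b)
def marks(t,c): return [(np.array(d["xy"]),round(d["confidence"],2)) for d in mark_of(t,c)]
def world(p,P):  # pose x,y,yaw (z0) of body points
    P=np.atleast_2d(P); c,s=np.cos(p[2]),np.sin(p[2])
    return np.c_[p[0]+c*P[:,0]-s*P[:,1],p[1]+s*P[:,0]+c*P[:,1],P[:,2]]
E
python3 - <<'E'
from h import *
S,D=calibration("scene"),calibration("side")
f=lambda a,b:print(np.round(tri([(S,a),(D,b)]),3), end=' ')
for n,a,b in [("bin",(392,311),(246,317)),("lane",(371,333),(211,304)),("mat",(317,268),(289,264)),("scoop",(317,266),(284,255)),("grip",(339,236),(313,245)),("basket",(287,234),(329,234)),("bail",(281,193),(332,187)),("hook",(263,189),(386,210)),("seat",(258,131),(393,145))]:
    f(a,b); print(n, [np.round(onz(K,u,0.0),3)[:2] for K,u in((S,a),(D,b))])
a=cv2.imread("pics/scene0.png")[190:360,230:450]; b=cv2.imread("pics/side0.png")[170:360,180:420]
cv2.imwrite("pics/crop0.png",np.hstack([cv2.resize(a,(400,309)),cv2.resize(b,(390,309))]))
E
```

```text
[0.538 0.34  0.001] bin [array([0.538, 0.344]), array([0.539, 0.336])]
[0.638 0.37  0.011] lane [array([0.632, 0.362]), array([0.647, 0.367])]
[ 0.608  0.093 -0.01 ] mat [array([0.611, 0.092]), array([0.598, 0.108])]
[0.62  0.105 0.024] scoop [array([0.606, 0.085]), array([0.638, 0.089])]
[0.527 0.085 0.091] grip [array([0.471, 0.023]), array([ 0.602, -0.007])]
[ 0.602 -0.087 -0.002] basket [array([ 0.603, -0.087]), array([ 0.6  , -0.084])]
[ 0.607 -0.1    0.171] bail [array([ 0.501, -0.282]), array([ 0.772, -0.308])]
[ 0.543 -0.337 -0.005] hook [array([ 0.542, -0.343]), array([ 0.535, -0.32 ])]
[ 0.542 -0.332  0.253] seat [array([ 0.342, -0.718]), array([ 0.786, -0.739])]
```

View pics/crop0.png

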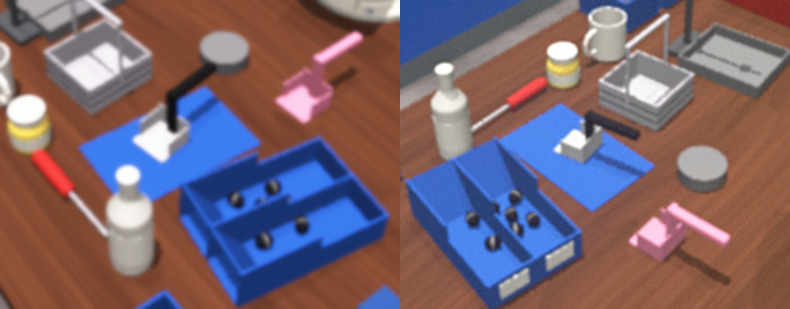

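The crop shows the aluminium scoop with its black handle on the mat, lip towards +x (crop left 165,135). The bin slopes towards +x and has plugs in both lanes. I'll fly the wrist camera over.

>>> play_rows:
  motion:
    - [0, 0, 0, -1, 0.0195]
    - [0, 0, 0, -1, 0.0195]
    - [0, 0, 0, -1, 0.0038]
    - [0, 0.5, -0.9, -0.22, 0]
    - [0, 0.5, -0.9, -0.22, 0]
    - [0, 0.5, -0.9, -0.22, 0]
    - [0, 0.5, -0.9, -0.22, 0]
    - [0, 0.5, -0.9, -0.22, 0]
    - [0, 0.5, -0.9, -0.22, 0]
    - [0, 0.5, -0.9, -0.22, 0]
    - [0, 0.5, -0.9, -0.22, 0]
    - [0, 0.5, -0.9, -0.22, 0]
    - [0, 0.5, -0.9, -0.22, 0]
    - [0, 0.5, -0.9, -0.22, 0]
    - [0, 0.5, -0.9, -0.22, 0]
    - [0, 0.5, -0.9, -0.22, 0]
    - [0, 0.5, -0.9, -0.22, 0]
    - [0, 0.5, -0.9, -0.22, 0]
    - [0, 0.5, -0.9, -0.22, 0]
    - [0, 0, 0, 0, 0]

```text
time_s: 2.67
tool_pos: [0.4082, -0.167, 0.4283]
eef_rot: [-0.001, 1.0, 0.002, 0.002]
ft_force: [0.1, -0.9, 0.7]
finger_gap: 0.0854
finger_force: 0.0
```

```bash
python3 - <<'E'
from h import *
o=env.get_obs(); k=calibration("wrist"); im=read_camera("wrist"); cv2.imwrite("pics/w1.png",im[:,:,::-1])
np.savez("w1",**k)
T=k["camera_from_world"]; print(o["tool_pos"],o["eef_rot"],k["fx"],"cam",-T[:3,:3].T@T[:3,3],T[:3,:3].round(2).tolist())
for t,z in [("basket",0),("bail_mid",.17),("mat",0),("scoop",.004),("scoop_grip",.089),("hook",0),("hook_seat",.26)]:
    print(t,[(u.round().tolist(),c,onz(k,u,z).round(4)[:2].tolist()) for u,c in marks(t,"wrist")][:3])
E
```

```text
[ 0.40824896 -0.16700081  0.42832044] [-5.38322100e-04  9.99997367e-01  1.61282354e-03  1.54134953e-03] 346.6850562386608 cam [ 0.47608015 -0.1668468   0.57038509] [[0.0, -1.0, -0.0], [-0.96, -0.0, 0.27], [-0.27, -0.0, -0.96]]
basket [([278.0, 11.0], 0.84, [0.6059, -0.1067]), ([217.0, 151.0], 0.67, [0.3974, 0.0001])]
bail_mid []
mat []
scoop [([141.0, 8.0], 0.77, [0.6071, 0.0941]), ([116.0, 174.0], 0.58, [0.3597, 0.1692]), ([506.0, 139.0], 0.33, [0.4185, -0.469])]
scoop_grip [([126.0, 53.0], 0.9, [0.5361, 0.0815]), ([93.0, 238.0], 0.8, [0.2803, 0.1679]), ([504.0, 138.0], 0.57, [0.4285, -0.4212])]
hook [([422.0, 60.0], 0.8, [0.5376, -0.325])]
hook_seat [([511.0, 20.0], 0.94, [0.5402, -0.3228])]
```

View pics/w1.png

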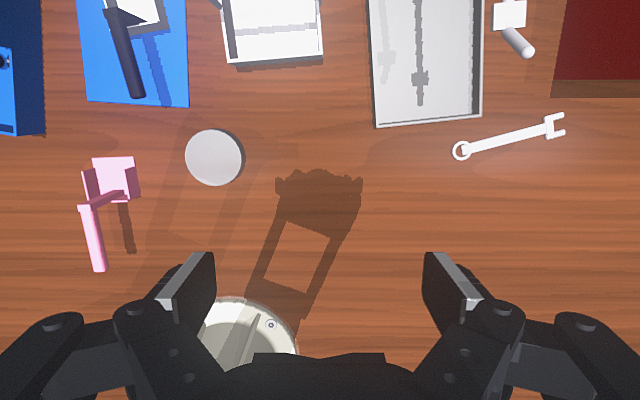

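The wrist view shows the scoop (125,50), basket (270,30), tray (425,60) and pink scoop (105,200). The camera tilts back, so I go farther in +x, then to the bin.

>>> play_rows:
  motion:
    - [0, 1, 0, 0, 0]
    - [0, 1, 0, 0, 0]
    - [0, 1, 0, 0, 0]
    - [0, 1, 0, 0, 0]
    - [0, 1, 0, 0, 0]
    - [0, 1, 0, 0, 0]
    - [0, 1, 0, 0, 0]
    - [0, 0, 0, 0, 0]
    - [0, 0, 0, 0, 0]
    - [0, 0, 0, 0, 0]

```text
time_s: 3.9
tool_pos: [0.6153, -0.1712, 0.4264]
eef_rot: [-0.0, 1.0, -0.0, -0.001]
ft_force: [-0.3, -1.0, -0.2]
finger_gap: 0.0851
finger_force: 0.0
```

```bash
cat > look.py <<'E'
import sys
from h import *
n=sys.argv[1]; o=env.get_obs(); k=calibration("wrist"); im=read_camera("wrist"); cv2.imwrite(f"pics/{n}.png",im[:,:,::-1]); np.savez(n,**k)
print(o["time_s"],o["tool_pos"].round(4))
Z=dict(basket=0,bail_mid=.17,mat=0,scoop=.004,scoop_grip=.089,hook=0,hook_seat=.26,bin=0,lane_a=.004)
for t in sys.argv[2:]:
    z=Z.get(t,.015); print(t,[(u.round().tolist(),c,onz(k,u,z).round(4)[:2].tolist()) for u,c in marks(t,"wrist")][:4])
E
python3 look.py w2 basket bail_mid mat scoop scoop_grip hook hook_seat
```

```text
3.9 [ 0.6153 -0.1712  0.4264]
basket [([277.0, 152.0], 0.6, [0.6021, -0.1025])]
bail_mid [([258.0, 170.0], 0.93, [0.6049, -0.1007]), ([20.0, 189.0], 0.31, [0.5826, 0.1806])]
mat [([487.0, 252.0], 0.57, [0.4228, -0.4706])]
scoop [([154.0, 151.0], 0.65, [0.6051, 0.0962]), ([134.0, 287.0], 0.61, [0.3564, 0.1636])]
scoop_grip [([144.0, 210.0], 0.86, [0.5307, 0.0821])]
hook [([412.0, 186.0], 0.93, [0.5434, -0.3282])]
hook_seat [([478.0, 253.0], 0.75, [0.5414, -0.325]), ([260.0, 168.0], 0.34, [0.6251, -0.1181])]
```

>>> play_rows:
  motion:
    - [0, 0, -1, 0, 0]
    - [0, 0, -1, 0, 0]
    - [0, 0, -1, 0, 0]
    - [0, 0, -1, 0, 0]
    - [0, 0, -1, 0, 0]
    - [0, 0, -1, 0, 0]
    - [0, 0, -1, 0, 0]
    - [0, 0, -1, 0, 0]
    - [0, 0, -1, 0, 0]
    - [0, 0, -1, 0, 0]
    - [0, 0, -1, 0, 0]
    - [0, 0, -1, 0, 0]
    - [0, 0, -1, 0, 0]
    - [0, 0, 0, 0, 0]
    - [0, 0, 0, 0, 0]
    - [0, 0, 0, 0, 0]

```text
time_s: 5.63
tool_pos: [0.6159, 0.219, 0.4268]
eef_rot: [0.0, 1.0, 0.0, -0.0]
ft_force: [0.3, -0.6, 0.5]
finger_gap: 0.0856
finger_force: 0.0
```

```bash
python3 look.py w3 mat scoop scoop_grip bin lane_a plug0 && python3 - <<'E'
import cv2,numpy as np
a,b=[cv2.imread(f"pics/{n}.png") for n in("w2","w3")]
cv2.imwrite("pics/w23.png",np.vstack([a[:300],b[:300]]))
E
```

```text
5.6333 [0.6159 0.219  0.4268]
mat [([224.0, 128.0], 0.67, [0.6409, 0.3702]), ([389.0, 152.0], 0.56, [0.6021, 0.1022])]
scoop [([395.0, 152.0], 0.96, [0.6039, 0.0933]), ([345.0, 292.0], 0.84, [0.3476, 0.1709]), ([224.0, 130.0], 0.71, [0.6381, 0.3702]), ([490.0, 33.0], 0.37, [0.78, -0.0371])]
scoop_grip [([412.0, 208.0], 0.81, [0.5339, 0.0828]), ([350.0, 355.0], 0.73, [0.2817, 0.1678])]
bin [([245.0, 194.0], 0.61, [0.5321, 0.3439])]
lane_a [([224.0, 130.0], 0.86, [0.6384, 0.3695]), ([289.0, 161.0], 0.64, [0.5887, 0.2674])]
plug0 [([233.0, 148.0], 0.65, [0.6117, 0.3542]), ([275.0, 196.0], 0.62, [0.5318, 0.29]), ([268.0, 175.0], 0.6, [0.5674, 0.3017]), ([230.0, 189.0], 0.57, [0.5447, 0.3643])]
```

View pics/w23.png

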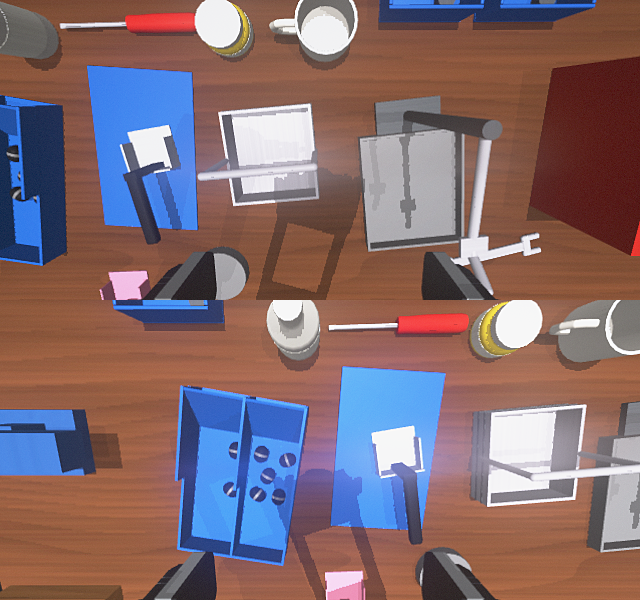

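The upper half (w2) shows the basket (270,155), hook stand (410,185) and seat bar (478,250). The lower half (w3) shows the bin (245,175) with 7 plugs (3 in the left +y lane edge area, 4 in the −y lane), and the scoop (400,152) with its handle towards −x. Next is the silhouette fit for the bin, mat and scoop.

```bash
cat > fit.py <<'E'
from h import *
from scipy.optimize import minimize
def box(x0,x1,y0,y1,z0,z1): return [np.array([[x,y,z] for x in(x0,x1) for y in(y0,y1) for z in(z0,z1)])/1e3]
BIN=[]
for y in(86,-86,0):
    a=[[-99,0],[-99,55],[22,55],[22,82],[153,81],[97,0]]
    for lo in ([0,1,2,5],[2,3,4,5]):
        BIN.append(np.array([[a[i][0],y+t,a[i][1]] for i in lo for t in((0,-4) if y>0 else (0,4) if y<0 else(-2,2))])/1e3)
BIN+=box(-99,-95,-86,86,0,55)+box(-99,97,-86,86,0,4)+[np.array([[97,-86,0],[97,86,0],[153,-86,81],[153,86,81],[95,-86,4],[95,86,4],[149,86,81],[149,-86,81]])/1e3]
MAT=box(-130,130,-80,80,0,4)
BASK=box(-70,70,-66,66,0,4)+box(-70,-66,-66,66,0,60)+box(66,70,-66,66,0,60)+box(-70,70,-66,-62,0,60)+box(-70,70,62,66,0,60)
HANDLE=box(-130,-23,-9,9,77,93)
TRAY=box(-95,95,-80,80,0,30)
def sil(k,parts,p,dz=0,s=4):
    m=np.zeros((400*s,640*s),np.uint8)
    for P in parts:
        W=world(p,P+[0,0,dz]); u=proj(k,W); h=cv2.convexHull(((u+.5)*s-.5).round().astype(np.int32)); cv2.fillConvexPoly(m,h,1)
    return m
def fit(k,mask,parts,p0,dz=0,ignore=None,s=4):
    M=cv2.resize(mask.astype(np.float32),(640*s,400*s),interpolation=cv2.INTER_LINEAR)>.5
    V=np.ones_like(M) if ignore is None else ~cv2.resize(ignore.astype(np.uint8),(640*s,400*s)).astype(bool)
    def cost(q):
        m=sil(k,parts,np.array(q)*[.001,.001,.01],dz,s).astype(bool); return 1-(m&M&V).sum()/((m|M)&V).sum()
    q0=np.array(p0)/[.001,.001,.01]; sx=np.vstack([q0]+[q0+d for d in np.eye(3)*[6,6,5]])
    r=minimize(cost,q0,method="Nelder-Mead",options=dict(initial_simplex=sx,xatol=.05,fatol=1e-5)); return (r.x*[.001,.001,.01]).round(4),round(r.fun,3)
def comp(mask,seed):
    n,l=cv2.connectedComponents(mask.astype(np.uint8)); return l==l[seed[1],seed[0]]
def ld(n): return cv2.imread(f"pics/{n}.png"),{k:v for k,v in np.load(n+".npz").items()}
E
python3 - <<'E'
from fit import *
im,k=ld("w3"); hsv=cv2.cvtColor(im,cv2.COLOR_BGR2HSV)
blue=(hsv[...,0]>100)&(hsv[...,0]<125)&(hsv[...,1]>120)&(hsv[...,2]>40)
b=comp(blue,(205,180)); b=cv2.morphologyEx(b.astype(np.uint8),cv2.MORPH_CLOSE,np.ones((15,15)))
print("bin",fit(k,b,BIN,(.54,.335,.15)), b.sum())
m=comp(blue,(350,120)); ign=np.zeros((400,640),bool); ign[110:250,370:440]=1
print("mat",fit(k,m,MAT,(.604,.1,.1),ignore=ign),m.sum())
dark=(hsv[...,2]<70)&(hsv[...,1]<140); h=comp(dark,(412,215)); print("dark",h.sum())
print("handle",fit(k,h,HANDLE,(.604,.094,.13),.004))
im,k=ld("w2"); o=outline_of("basket","wrist") 
h2=cv2.cvtColor(im,cv2.COLOR_BGR2HSV)
w=((h2[...,1]<60)&(h2[...,2]>60)); 
bk=comp(w,(270,130)); print(bk.sum(),[np.where(bk.any(a))[0][[0,-1]] for a in(0,1)])
cl=cv2.morphologyEx(bk.astype(np.uint8),cv2.MORPH_CLOSE,np.ones((15,15)))
ig=np.zeros((400,640),bool); ig[160:183,190:325]=1; ig[:,:216]=1
print("basket",fit(k,cl,BASK,(.604,-.1,.1),ignore=ig))
t=comp(w,(380,230)); print(t.sum())
tr=cv2.imread("pics/w2.png"); 
E
```

```text
bin (array([ 0.5407,  0.3445, -0.1703]), np.float64(0.016)) 19456
mat (array([ 0.6006,  0.1109, -0.0602]), np.float64(0.015)) 12516
dark 209673
handle (array([ 0.7978, -0.1793, -0.2553]), np.float64(0.99))
28637 [array([196, 540]), array([ 95, 310])]
basket (array([ 0.6042, -0.0998,  0.087 ]), np.float64(0.764))
28637
```

```bash
python3 - <<'E'
from fit import *
im,k=ld("w2")
def lsq(P,u,p0):
    r=least_squares(lambda p:(proj(k,world(p,np.array(P)/1e3))-u).ravel(),p0,loss="soft_l1"); return r.x.round(4),np.abs(r.fun).reshape(-1,2).round(1).tolist()
bu=np.array([[220,112],[311,104],[317.5,198],[233,206],[199,176],[316,168]],float)
print("basket",lsq([[70,66,60],[70,-66,60],[-70,-66,60],[-70,66,60],[0,66,170],[0,-66,170]],bu,(.604,-.1,.1)))
g=cv2.cvtColor(im,cv2.COLOR_BGR2GRAY)
tu=np.array([[360,137],[462,129],[464,241],[369,250]],float)
print("tray",lsq([[95,80,30],[95,-80,30],[-95,-80,30],[-95,80,30]],tu,(.54,-.33,.05)))
im3,k3=ld("w3"); hsv=cv2.cvtColor(im3,cv2.COLOR_BGR2HSV)
v=im3.max(2); d=(v<60); d[:160]=0;d[255:]=0;d[:,:385]=0;d[:,435:]=0
c=comp(d,(410,205)); print(c.sum()); yy,xx=np.where(c); print(xx.min(),xx.max(),yy.min(),yy.max())
print("handle",fit(k3,c,HANDLE,(.604,.094,.13),.004))
cr=im[90:310,190:560]; cr3=im3[110:260,350:470]
cv2.imwrite("pics/c2.png",np.hstack([cv2.resize(cr,(500,297)),cv2.resize(cr3,(240,297))]))
E
```

```text
basket (array([ 0.6032, -0.1004,  0.0743]), [[1.3, 0.3], [0.2, 0.4], [1.2, 1.2], [0.2, 0.5], [2.9, 0.1], [1.8, 0.4]])
tray (array([ 0.5423, -0.3242,  0.1056]), [[0.3, 0.5], [2.6, 3.0], [0.1, 0.2], [0.8, 0.7]])
255978
0 639 0 399
handle (array([ 0.8227, -0.1688, -0.151 ]), np.float64(0.991))
```

View pics/c2.png

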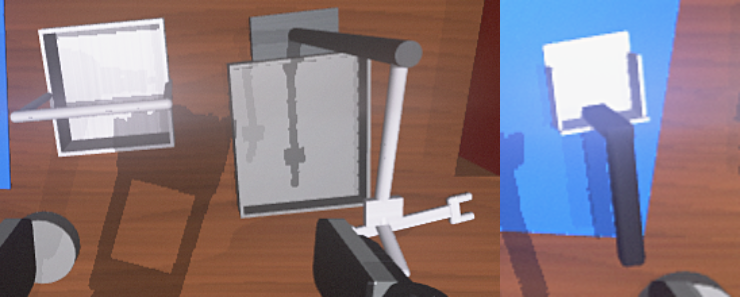

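```bash
python3 - <<'E'
from fit import *
im,k=ld("w3")
P=np.array([[33,34,6.5],[33,-34,6.5],[-130,9,97-8],[-130,-9,97-8],[0,0,4],[-75,0,89]])/1e3
u=np.array([[371.5,132.7],[414,125.7],[411,243],[421.5,242],[395,152],[412,208]])
r=least_squares(lambda p:(proj(k,world(p,P))-u).ravel(),(.604,.094,.13),loss="soft_l1"); print(r.x.round(4),r.fun.reshape(-1,2).round(1).tolist())
print("grip",world(r.x,P[5:]))
E
```

```text
[0.6077 0.0947 0.1648] [[0.0, -0.0], [-0.0, -0.2], [-1.0, 1.0], [0.6, 0.1], [-0.4, -2.7], [0.6, 0.3]]
grip [[0.53369311 0.082395   0.089     ]]
```

>>> play_rows:
  motion:
    - [0, -0.273, 0.457, 0.9, 0]
    - [0, -0.273, 0.457, 0.9, 0]
    - [0, -0.273, 0.457, 0.9, 0]
    - [0, -0.273, 0.457, 0.9, 0]
    - [0, -0.273, 0.457, 0.9, 0]
    - [0, -0.273, 0.457, 0.9, 0]
    - [0, -0.273, 0.457, 0.9, 0]
    - [0, -0.273, 0.457, 0.9, 0]
    - [0, -0.273, 0.457, 0.9, 0]
    - [0, -0.273, 0.457, 0.9, 0]
    - [0, 0, 0, 0, -0.0131]
    - [0, 0, 0, 0, -0.0131]
    - [0, 0, 0, 0, 0]
    - [0, 0, 0, 0, 0]
    - [0, 0, 0, 0, 0]

```text
time_s: 7.28
tool_pos: [0.5346, 0.0824, 0.1573]
eef_rot: [-0.0, 0.997, 0.081, 0.0]
ft_force: [-0.1, 0.4, -0.1]
finger_gap: 0.0853
finger_force: 0.0
```

```bash
python3 look.py w4 scoop scoop_grip
```

```text
7.2833 [0.5346 0.0824 0.1573]
scoop [([317.0, 92.0], 0.95, [0.6086, 0.0954]), ([203.0, 340.0], 0.77, [0.3565, 0.1699])]
scoop_grip [([317.0, 214.0], 0.71, [0.5331, 0.0831])]
```

View pics/w4.png

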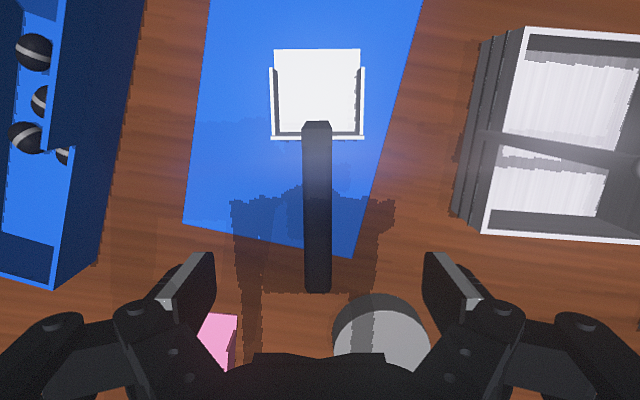

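The scoop is centred under the gripper (blade 317,92; handle 317,214), well aligned. Descend and grip.

>>> play_rows:
  motion:
    - [0, 0, 0, 0.725, 0]
    - [0, 0, 0, 0.725, 0]
    - [0, 0, 0, 0.725, 0]
    - [0, 0, 0, 0.725, 0]
    - [0, 0, 0, 0, 0]
    - [1, 0, 0, 0, 0]
    - [1, 0, 0, 0, 0]
    - [1, 0, 0, 0, 0]
    - [1, 0, 0, 0, 0]
    - [1, 0, 0, 0, 0]
    - [1, 0, 0, 0, 0]
    - [1, 0, 0, 0, 0]
    - [1, 0, 0, 0, 0]
  squeeze: 110

```text
time_s: 8.52
tool_pos: [0.5347, 0.0825, 0.0707]
eef_rot: [-0.0, 0.997, 0.082, 0.001]
ft_force: [-2.3, 0.6, 6.2]
finger_gap: 0.016
finger_force: 107.2
```

>>> play_rows:
  motion:
    - [1, 0, 0, -0.5, 0]
    - [1, 0, 0, -1, 0]
    - [1, 0, 0, -1, 0]
    - [1, 0, 0, -1, 0]
    - [1, 0, 0, -1, 0]
    - [1, 0, 0, 0, 0.0177]
    - [1, 0, 0, 0, 0.0177]
    - [1, 0, 0, 0, 0.0177]
    - [1, 0, 0, 0, 0]
    - [1, 0, 0, 0, 0]
    - [1, 0, 0, 0, 0]

```text
time_s: 9.43
tool_pos: [0.534, 0.0823, 0.2047]
eef_rot: [0.0, 0.997, -0.083, -0.0]
ft_force: [-0.2, 0.2, -1.3]
finger_gap: 0.0157
finger_force: 107.6
```

```bash
cat >> h.py <<'E'
BINP=np.array([.5407,.3445,-.1703])
def tob(P,p=BINP):
    d=np.asarray(P)[:2]-p[:2]; c,s=np.cos(p[2]),np.sin(p[2]); return np.array([c*d[0]+s*d[1],-s*d[0]+c*d[1]])
def goto(x,y,z,yaw=None):  # total tool shifts in row units at present orientation
    o=env.get_obs(); q=o["eef_rot"]; Rm=R.from_quat(np.r_[q[1:],q[0]]).as_matrix()
    d=Rm.T@(np.array([x,y,z])-o["tool_pos"])/.03; w=np.arctan2(Rm[1,0],Rm[0,0])
    print("shift units",d.round(2),"yaw now",round(w,4),"" if yaw is None else "turn units %.4f"%(-(yaw-w)/(2*np.pi)))
E
python3 - <<'E'
from fit import *
im,k=ld("w3")
for u in [(235,150),(262,154),(288,160),(268,176),(231,190),(257,194),(279,197)]: print((tob(onz(k,u,.015))*1e3).round())
print(env.get_obs()["tool_pos"])
for y in(-.042,.042):
    P=world(BINP,[-.132,y,0])[0]; print(P); goto(P[0],P[1],.21,-.1703)
E
python3 look.py w5 scoop
```

```text
[65. 19.]
[ 66. -25.]
[ 64. -67.]
[ 32. -39.]
[-1. 18.]
[ -1. -25.]
[  0. -61.]
[0.53398397 0.08225868 0.20471289]
[0.40349144 0.32547867 0.        ]
shift units [-5.63 -7.28 -0.17] yaw now -0.1656 turn units 0.0007
[0.41772759 0.40826352 0.        ]
shift units [ -5.61 -10.08  -0.17] yaw now -0.1656 turn units 0.0007
9.4333 [0.534  0.0823 0.2047]
scoop [([319.0, 92.0], 0.81, [0.6091, 0.0687])]
```

View pics/w5.png

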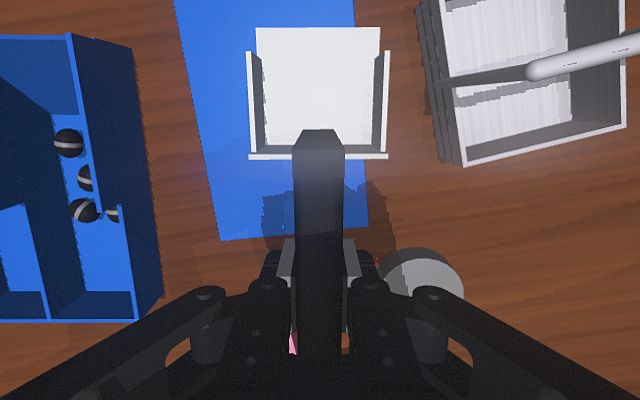

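Blade (317,90) is held square. Checking its pitch while moving behind the bin's −y lane (5 plugs there, 2 in the +y lane).

>>> play_rows:
  motion:
    - [1, -0.626, -0.809, 0, 0.0007]
    - [1, -0.626, -0.809, 0, 0]
    - [1, -0.626, -0.809, 0, 0]
    - [1, -0.626, -0.809, 0, 0]
    - [1, -0.626, -0.809, 0, 0]
    - [1, -0.626, -0.809, 0, 0]
    - [1, -0.626, -0.809, 0, 0]
    - [1, -0.626, -0.809, 0, 0]
    - [1, -0.626, -0.809, 0, 0]
    - [1, 0, 0, 0, 0]
    - [1, 0, 0, 0, 0]
    - [1, 0, 0, 0, 0]

```text
time_s: 10.53
tool_pos: [0.4052, 0.3263, 0.2047]
eef_rot: [0.0, 0.996, -0.086, -0.0]
ft_force: [0.0, -0.0, -1.6]
finger_gap: 0.0162
finger_force: 107.9
```

```bash
cat > pitch.py <<'E'
from fit import *
def toolpose(k,o,u):
    # fit scoop x-offset, z-offset and pitch relative to TCP from lip and back-wall-top corners
    q=o["eef_rot"]; Rm=R.from_quat(np.r_[q[1:],q[0]]).as_matrix(); w=np.arctan2(Rm[1,0],Rm[0,0])
    P=np.array([[33,34,2.5],[33,-34,2.5],[-33,34,42],[-33,-34,42]])/1e3-[-.075,0,.085]
    def f(p):
        Q=P@R.from_euler("y",p[0]).as_matrix().T+[p[1],p[2],.0187+p[3]]
        return np.r_[(proj(k,world([*o["tool_pos"][:2],w],Q)+[0,0,o["tool_pos"][2]])-u).ravel(),p[3]*500]
    r=least_squares(f,[0,0,0,0]); print("pitch(+ lip down) deg %.2f"%np.degrees(r.x[0]),"dx,dy,dz mm",(r.x[1:]*1e3).round(1),r.fun.round(1))
E
python3 - <<'E'
from pitch import *
im,k=ld("w5")
o=dict(tool_pos=np.array([.53398,.08226,.20471]),eef_rot=np.array([0,.9966,-.0827,0]))
toolpose(k,o,np.array([[256,27],[380,27],[248,155],[389,155]]))
o=env.get_obs(); print(o["tool_pos"]); P=world(BINP,[-.132,-.042,0])[0]; goto(P[0],P[1],.0712,-.1703)
E
python3 look.py w6 scoop
```

```text
pitch(+ lip down) deg 2.35 dx,dy,dz mm [2.7 0.1 0.8] [ 0.4 -0.  -0.  -0.1  0.1  0.1 -0.4 -0.   0.4]
[0.40523037 0.32632232 0.20472134]
shift units [-0.05  0.04  4.45] yaw now -0.1718 turn units -0.0002
10.5333 [0.4052 0.3263 0.2047]
scoop [([474.0, 197.0], 0.87, [0.3516, 0.1744]), ([318.0, 91.0], 0.73, [0.4813, 0.3131])]
```

View pics/w6.png

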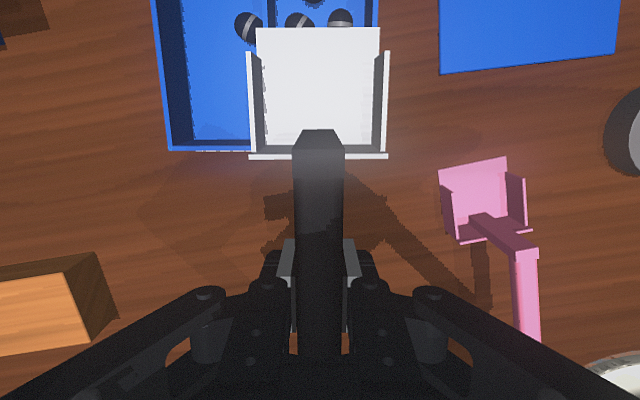

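```bash
python3 - <<'E'
from fit import *
im,k=ld("w6")
for u in [(167,151),(153,2)]: print(u,(tob(onz(k,u,.055))*1e3).round(1),"outer left wall y should be 86")
for u in [(379,0),(377,20)]: print(u,[(tob(onz(k,u,z))*1e3).round(1) for z in(.055,.082)],"right outer -86")
hsv=cv2.cvtColor(im,cv2.COLOR_BGR2HSV); b=(hsv[...,0]>100)&(hsv[...,0]<125)&(hsv[...,1]>100)&(hsv[...,2]>30)
for r in (3,10,18,60,100): x=np.where(b[r,:420])[0]; print(r,x.min(),x.max())
# refit silhouette in this view, ignoring scoop & gripper
m=np.zeros((400,640),bool); m[:, :420]=b[:,:420]; ig=np.zeros((400,640),bool); ig[:, 232:374]=1; ig[24:,232:]=1; ig[160:]=0; ig[230:]=1
m=cv2.morphologyEx(m.astype(np.uint8),cv2.MORPH_CLOSE,np.ones((9,9)))
ig[:60,:150]=1; ig[:,400:]=1
print(fit(k,m,BIN,BINP,ignore=ig))
E
```

```text
(167, 151) [-102.7   86.3] outer left wall y should be 86
(153, 2) [ 9.3 83.1] outer left wall y should be 86
(379, 0) [array([ 10.5, -86.8]), array([  3.8, -82.5])] right outer -86
(377, 20) [array([ -3.1, -85.9]), array([ -8.6, -81.7])] right outer -86
3 150 377
10 151 377
18 152 377
60 157 245
100 162 247
(array([ 0.538 ,  0.3447, -0.1651]), np.float64(0.006))
```

>>> play_rows:
  motion:
    - [1, -0.17, 0.03, 0, 0]
    - [1, 0, 0, 0.8, 0]
    - [1, 0, 0, 0.8, 0]
    - [1, 0, 0, 0.8, 0]
    - [1, 0, 0, 0.8, 0]
    - [1, 0, 0, 0.8, 0]
    - [1, 0, 0, 0.15, 0]
    - [1, 0, 0, 0, 0]
    - [1, 0, 0, 0, 0]
    - [1, 0, 0, 0, 0]

```text
time_s: 11.47
tool_pos: [0.401, 0.327, 0.0818]
eef_rot: [-0.001, 0.996, -0.087, 0.001]
ft_force: [-0.4, -0.4, -1.2]
finger_gap: 0.0161
finger_force: 107.9
```

>>> play_rows:
  motion:
    - [1, 0, 0, 0.1, 0]
    - [1, 0, 0, 0, 0]
    - [1, 0, 0, 0, 0]

```text
time_s: 11.72
tool_pos: [0.4004, 0.3268, 0.078]
eef_rot: [-0.0, 0.996, -0.087, 0.0]
ft_force: [0.3, 0.2, -1.4]
finger_gap: 0.0162
finger_force: 107.9
```

>>> play_rows:
  motion:
    - [1, 0, 0, 0.1, 0]
    - [1, 0, 0, 0, 0]
    - [1, 0, 0, 0, 0]

```text
time_s: 11.97
tool_pos: [0.4, 0.3265, 0.0743]
eef_rot: [0.0, 0.996, -0.087, -0.0]
ft_force: [-0.4, 0.1, -1.8]
finger_gap: 0.0166
finger_force: 107.9
```

>>> play_rows:
  motion:
    - [1, 0, 0, 0.1, 0]
    - [1, 0, 0, 0, 0]
    - [1, 0, 0, 0, 0]

```text
time_s: 12.22
tool_pos: [0.4002, 0.3266, 0.0713]
eef_rot: [-0.0, 0.996, -0.087, 0.0]
ft_force: [0.1, -0.2, -1.3]
finger_gap: 0.0161
finger_force: 108.2
```

>>> play_rows:
  motion:
    - [1, 0, 0, 0.05, 0]
    - [1, 0, 0, 0, 0]
    - [1, 0, 0, 0, 0]

```text
time_s: 12.47
tool_pos: [0.4, 0.3269, 0.0708]
eef_rot: [-0.0, 0.996, -0.087, -0.0]
ft_force: [-3.9, -1.2, 12.6]
finger_gap: 0.016
finger_force: 110.1
```

>>> play_rows:
  motion:
    - [1, 0, 0, -0.05, 0]
    - [1, 0.2, 0.01, 0, 0]
    - [1, 0.3, 0.01, 0, 0]
    - [1, 0.3, 0, 0, 0]
    - [1, 0.3, 0, 0, 0]
    - [1, 0.3, 0, 0, 0]
    - [1, 0.3, 0, 0, 0]
    - [1, 0.3, 0, 0, 0]
    - [1, 0.3, 0, 0, 0]
    - [1, 0.3, 0, 0, 0]
    - [1, 0.3, 0, 0, 0]
    - [1, 0, 0, 0, 0]
    - [1, 0, 0, 0, 0]

```text
time_s: 13.55
tool_pos: [0.4862, 0.3108, 0.0712]
eef_rot: [-0.0, 0.996, -0.087, 0.0]
ft_force: [0.3, 0.1, -1.1]
finger_gap: 0.0159
finger_force: 107.9
```

```bash
python3 look.py w7 plug0 && python3 -c "
from h import *
print(tob(env.get_obs()['tool_pos'],[.539,.3445,-.168]))"
```

```text
13.55 [0.4862 0.3108 0.0712]
plug0 [([211.0, 138.0], 0.82, [0.5441, 0.3621]), ([352.0, 26.0], 0.79, [0.5871, 0.2755]), ([281.0, 43.0], 0.74, [0.5856, 0.3133]), ([198.0, 7.0], 0.61, [0.6098, 0.3516])]
[-0.04716272 -0.04214225]
```

View pics/w7.png

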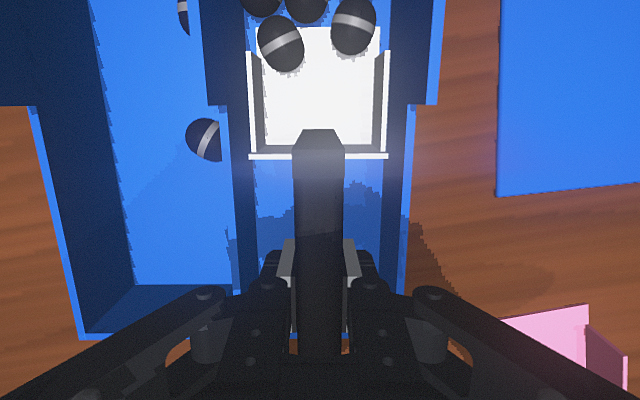

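The blade already carries two plugs at the lip (280,43; 352,26), with more ahead. Continue to the wall and climb.

>>> play_rows:
  motion:
    - [1, 0.3, 0, 0, 0]
    - [1, 0.3, 0, 0, 0]
    - [1, 0.3, 0, 0, 0]
    - [1, 0.08, 0, 0, 0]
    - [1, 0, 0, 0, 0]

```text
time_s: 14.07
tool_pos: [0.5159, 0.3057, 0.0713]
eef_rot: [-0.0, 0.996, -0.087, 0.0]
ft_force: [0.3, 0.2, -2.2]
finger_gap: 0.0161
finger_force: 107.9
```

>>> play_rows:
  motion:
    - [1, 0.287, 0, -0.41, 0]
    - [1, 0.287, 0, -0.41, 0]
    - [1, 0.287, 0, -0.41, 0]
    - [1, 0, 0, 0, 0]

```text
time_s: 14.4
tool_pos: [0.5426, 0.302, 0.1105]
eef_rot: [-0.001, 0.996, -0.087, 0.002]
ft_force: [0.5, 0.5, -1.4]
finger_gap: 0.0158
finger_force: 107.9
```

```bash
python3 look.py w8 plug0 && python3 -c "
from h import *
print(tob(env.get_obs()['tool_pos'],[.539,.3445,-.168]))"
```

```text
14.4 [0.5426 0.302  0.1105]
plug0 [([235.0, 212.0], 0.89, [0.5447, 0.3628]), ([267.0, 25.0], 0.87, [0.6605, 0.3139]), ([289.0, 75.0], 0.72, [0.6291, 0.3066]), ([230.0, 118.0], 0.71, [0.6097, 0.3506])]
[ 0.00811843 -0.04242665]
```

View pics/w8.png

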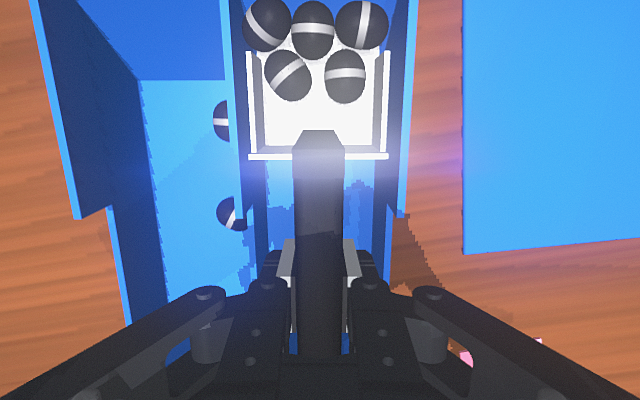

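All five −y-lane plugs sit on the blade (267,25; 313,28; 362,25; 289,75; 345,75), but near the lip. I'll go back down the wall, then press the heel on the floor with a soft grip to pitch the lip up, so they roll back.

>>> play_rows:
  motion:
    - [1, -0.287, 0, 0.41, 0]
    - [1, -0.287, 0, 0.41, 0]
    - [1, -0.287, 0, 0.41, 0]
    - [1, 0, 0, 0, 0]
    - [1, 0, 0, 0.03, 0]
    - [1, 0, 0, 0, 0]

```text
time_s: 15.0
tool_pos: [0.5128, 0.3057, 0.0698]
eef_rot: [0.001, 0.996, -0.086, -0.001]
ft_force: [-2.8, -0.2, 4.8]
finger_gap: 0.0161
finger_force: 111.5
```

>>> play_rows:
  motion:
    - [1, 0, 0, 0.05, 0]
    - [1, 0, 0, 0.05, 0]
    - [1, 0, 0, 0, 0]
  squeeze: 40

```text
time_s: 15.25
tool_pos: [0.5122, 0.306, 0.0692]
eef_rot: [0.0, 0.996, -0.087, -0.002]
ft_force: [-14.2, -3.0, 33.4]
finger_gap: 0.0162
finger_force: 115.8
```

>>> play_rows:
  motion:
    - [1, 0, 0, -0.08, 0]
    - [0.97, 0, 0, 0, 0]
    - [0.97, 0, 0, 0, 0]
    - [0.97, 0, 0, 0, 0]
  squeeze: 40

```text
time_s: 15.58
tool_pos: [0.5136, 0.3061, 0.0697]
eef_rot: [0.0, 0.996, -0.087, -0.001]
ft_force: [-4.4, 1.8, 8.9]
finger_gap: 0.0161
finger_force: 112.1
```

>>> play_rows:
  motion:
    - [0.84, 0, 0, 0, 0]
    - [0.84, 0, 0, 0, 0]
    - [0.84, 0, 0, 0, 0]
    - [0.84, 0, 0, 0, 0]
  squeeze: 25

```text
time_s: 15.92
tool_pos: [0.5136, 0.3062, 0.0697]
eef_rot: [0.0, 0.996, -0.087, -0.001]
ft_force: [-4.9, 1.4, 8.8]
finger_gap: 0.016
finger_force: 112.1
```

>>> play_rows:
  motion:
    - [0.7, 0, 0, 0, 0]
    - [0.7, 0, 0, 0, 0]
    - [0.7, 0, 0, 0, 0]
    - [0.84, 0, 0, 0, 0]
    - [0.84, 0, 0, 0, 0]
    - [1, 0, 0, 0, 0]
    - [1, 0, 0, 0, 0]
    - [1, 0, 0, 0, 0]
  squeeze: 25

```text
time_s: 16.58
tool_pos: [0.5145, 0.3057, 0.0697]
eef_rot: [0.0, 0.996, -0.087, -0.0]
ft_force: [0.5, -0.4, -2.2]
finger_gap: 0.0174
finger_force: 25.7
```

>>> play_rows:
  motion:
    - [1, 0, 0, 0.05, 0]
    - [1, 0, 0, 0.05, 0]
    - [1, 0, 0, 0.05, 0]
    - [1, 0, 0, 0, 0]

```text
time_s: 16.92
tool_pos: [0.5138, 0.3064, 0.0676]
eef_rot: [-0.0, 0.996, -0.087, -0.001]
ft_force: [-12.1, -1.9, 26.9]
finger_gap: 0.0175
finger_force: 30.2
```

```bash
python3 look.py w9 plug0; python3 -c "
from h import *
o=env.get_obs(); print(o['ft_force'],o['finger_force'],o['finger_gap'])"
```

```text
16.9167 [0.5138 0.3064 0.0676]
plug0 [([269.0, 29.0], 0.93, [0.6201, 0.3134]), ([213.0, 188.0], 0.81, [0.5436, 0.363]), ([367.0, 21.0], 0.7, [0.6149, 0.2637]), ([286.0, 78.0], 0.68, [0.5952, 0.3097])]
[-11.95575306  -1.36796554  26.02945667] 30.216180682182312 0.017694699277483978
```

View pics/w9.png

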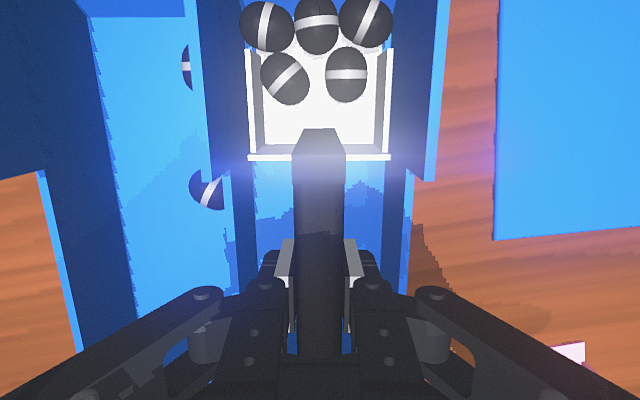

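The plugs stay near the lip and the pads just slide down the bar without pivoting. I'll use a longer lever instead: lift gently, bring the front of the blade over the divider's step inside the bin (so anything that drops stays in the bin) and press there.

>>> play_rows:
  motion:
    - [1, 0, 0, -0.07, 0]
    - [1, 0, 0, -0.1, 0]
    - [1, 0, 0, -0.2, 0]
    - [1, 0, 0, -0.25, 0]
    - [1, 0, 0, -0.3, 0]
    - [1, 0, 0, -0.35, 0]
    - [1, 0, 0, -0.4, 0]
    - [1, 0, 0, -0.4, 0]
    - [1, 0, 0, -0.35, 0]
    - [1, 0, 0, -0.25, 0]
    - [1, 0, 0, -0.15, 0]
    - [1, 0, 0, -0.1, 0]
    - [1, 0, 0, -0.05, 0]
    - [1, 0, 0, 0, 0]

```text
time_s: 18.18
tool_pos: [0.5145, 0.3058, 0.1545]
eef_rot: [0.0, 0.996, -0.087, -0.0]
ft_force: [-0.3, -0.1, -2.9]
finger_gap: 0.0174
finger_force: 26.3
```

```bash
cat > st.py <<'E'
from h import *
o=env.get_obs(); print(o["time_s"],o["tool_pos"].round(4),"bin",(tob(o["tool_pos"],[.539,.3445,-.168])*1e3).round(1),o["finger_force"].round(1),o["ft_force"].round(1))
E
python3 st.py; python3 look.py w10 plug0
```

```text
18.1833 [0.5145 0.3058 0.1545]
plug0 [([239.0, 77.0], 0.97, [0.6098, 0.3509]), ([369.0, 25.0], 0.89, [0.6281, 0.2479]), ([285.0, 79.0], 0.88, [0.6018, 0.3164]), ([346.0, 75.0], 0.8, [0.5965, 0.2703])]Traceback (most recent call last):
  File "st.py", line 2, in <module>
    o=env.get_obs(); print(o["time_s"],o["tool_pos"].round(4),"bin",(tob(o["tool_pos"],[.539,.3445,-.168])*1e3).round(1),o["finger_force"].round(1),o["ft_force"].round(1))
                                                                                                                         ^^^^^^^^^^^^^^^^^^^^^^^
AttributeError: 'float' object has no attribute 'round'
```

View pics/w10.png

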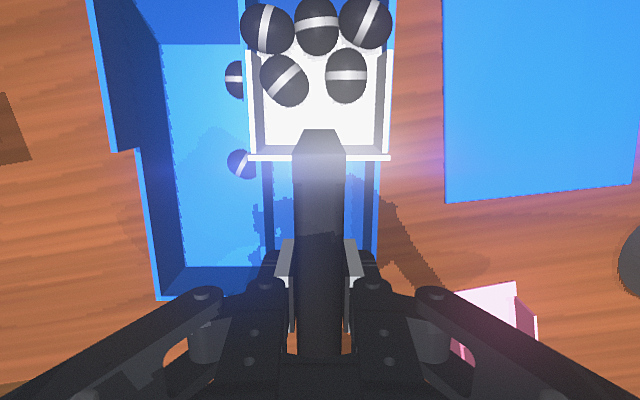

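Network and picture agree: five plugs still on the blade after lifting, none moved. Shift gently over the divider (a test of the transport too).

>>> play_rows:
  motion:
    - [1, -0.035, -0.04, 0, 0]
    - [1, -0.07, -0.08, 0, 0]
    - [1, -0.105, -0.115, 0, 0]
    - [1, -0.14, -0.155, 0, 0]
    - [1, -0.14, -0.155, 0, 0]
    - [1, -0.14, -0.155, 0, 0]
    - [1, -0.14, -0.155, 0, 0]
    - [1, -0.14, -0.155, 0, 0]
    - [1, -0.14, -0.155, 0, 0]
    - [1, -0.105, -0.115, 0, 0]
    - [1, -0.07, -0.08, 0, 0]
    - [1, -0.035, -0.04, 0, 0]
    - [1, 0, 0, 0, 0]
    - [1, 0, 0, 0, 0]

```text
time_s: 19.45
tool_pos: [0.4847, 0.3537, 0.1545]
eef_rot: [0.0, 0.996, -0.087, 0.0]
ft_force: [0.6, 0.1, -1.7]
finger_gap: 0.0175
finger_force: 26.3
```

```bash
cat > st.py <<'E'
from h import *
import sys
o=env.get_obs(); print(round(o["time_s"],2),o["tool_pos"].round(4),"bin",(tob(o["tool_pos"],[.539,.3445,-.168])*1e3).round(1),round(float(o["finger_force"]),1),o["ft_force"].round(1))
if len(sys.argv)>1:  # plugs in scoop frame (mm) assuming they lie on the blade; off = TCP height over blade underside
    off=float(sys.argv[1]); k=calibration("wrist"); im=read_camera("wrist"); cv2.imwrite("pics/t%.0f.png"%(o["time_s"]*10),im[:,:,::-1]); np.savez("last",**k)
    q=o["eef_rot"]; Rm=R.from_quat(np.r_[q[1:],q[0]]).as_matrix()
    for d in boxes_of("plug0","wrist"):
        if d["confidence"]<.3: continue
        u=np.array(d["xy"]); P=onz(k,u,o["tool_pos"][2]-off+.0135); s=Rm.T@(P-o["tool_pos"]); F=onz(k,u,.015)
        print(u.round().astype(int).tolist(),round(d["confidence"],2),"scoop",((s[:2]*[1,-1]+[-.075,0])*1e3).round(),"| if on floor, bin",(tob(F,[.539,.3445,-.168])*1e3).round())
E
python3 st.py .0636
```

```text
19.45 [0.4847 0.3537 0.1545] bin [-55.1  -0. ] 26.3 [ 0.6  0.1 -1.7]
[346, 74] 0.92 scoop [  7. -14.] | if on floor, bin [ 32. -21.]
[266, 30] 0.83 scoop [28. 26.] | if on floor, bin [64. 38.]
[282, 81] 0.71 scoop [ 3. 19.] | if on floor, bin [28. 28.]
[368, 23] 0.69 scoop [ 31. -25.] | if on floor, bin [ 68. -37.]
[316, 26] 0.59 scoop [30.  1.] | if on floor, bin [66.  1.]
```

>>> play_rows:
  motion:
    - [1, 0, 0, 0.05, 0]
    - [1, 0, 0, 0.1, 0]
    - [1, 0, 0, 0.1, 0]
    - [1, 0, 0, 0.1, 0]
    - [1, 0, 0, 0.05, 0]
    - [1, 0, 0, 0.03, 0]
    - [1, 0, 0, 0, 0]

```text
time_s: 20.13
tool_pos: [0.4838, 0.3543, 0.1423]
eef_rot: [-0.0, 0.996, -0.087, -0.001]
ft_force: [-8.5, -0.5, 10.9]
finger_gap: 0.0176
finger_force: 28.3
```

>>> play_rows:
  motion:
    - [1, 0, 0, 0.05, 0]
    - [1, 0, 0, 0.05, 0]
    - [1, 0, 0, 0.03, 0]
    - [1, 0, 0, 0, 0]

```text
time_s: 20.47
tool_pos: [0.4835, 0.3545, 0.1387]
eef_rot: [-0.0, 0.996, -0.087, -0.001]
ft_force: [-11.8, 1.9, 13.3]
finger_gap: 0.0176
finger_force: 29.1
```

```bash
python3 st.py .0636; python3 -c "
from bench import mark_of;print([(d['xy'],d['confidence']) for d in mark_of('scoop','wrist')][:2])"
```

```text
20.47 [0.4835 0.3545 0.1387] bin [-56.4   0.6] 29.1 [-11.8   1.9  13.3]
[316, 21] 0.89 scoop [32.  1.] | if on floor, bin [65.  1.]
[263, 19] 0.86 scoop [32. 28.] | if on floor, bin [66. 38.]
[350, 66] 0.76 scoop [ 11. -16.] | if on floor, bin [ 36. -23.]
[370, 18] 0.73 scoop [ 33. -26.] | if on floor, bin [ 67. -36.]
[282, 68] 0.72 scoop [10. 19.] | if on floor, bin [34. 26.]
[([319.9, 78.1], 0.74), ([543.0, 288.7], 0.57)]
```

It pivots (force steady at about 13 N, blade rising relative to the tool). A bit more.

>>> play_rows:
  motion:
    - [1, 0, 0, 0.07, 0]
    - [1, 0, 0, 0.07, 0]
    - [1, 0, 0, 0.07, 0]
    - [1, 0, 0, 0.07, 0]
    - [1, 0, 0, 0, 0]
    - [1, 0, 0, 0, 0]

```text
time_s: 21.12
tool_pos: [0.4824, 0.3547, 0.1304]
eef_rot: [-0.0, 0.996, -0.087, -0.002]
ft_force: [-15.7, 2.1, 16.4]
finger_gap: 0.0174
finger_force: 31.2
```

```bash
python3 st.py .0636; python3 - <<'E'
import cv2,glob,os
f=max(glob.glob("pics/t*.png"),key=os.path.getmtime); g=cv2.cvtColor(cv2.imread(f),cv2.COLOR_BGR2GRAY)
# rows of back wall edge at left/right of handle
print(f,[int(r) for r in range(120,190) if g[r,265:285].mean()>200], [int(r) for r in range(120,190) if g[r,355:375].mean()>200])
E
```

```text
21.12 [0.4824 0.3547 0.1304] bin [-57.5   0.6] 31.2 [-15.7   2.1  16.4]
[374, 12] 0.91 scoop [ 36. -27.] | if on floor, bin [ 67. -37.]
[261, 16] 0.9 scoop [34. 28.] | if on floor, bin [65. 38.]
[315, 15] 0.8 scoop [34.  2.] | if on floor, bin [65.  2.]
[281, 61] 0.67 scoop [13. 19.] | if on floor, bin [37. 26.]
[347, 53] 0.58 scoop [ 17. -15.] | if on floor, bin [ 42. -20.]
pics/t211.png [120, 121, 122, 123, 124, 125, 126, 127, 150, 151, 152, 153, 154, 155] [120, 121, 122, 123, 124, 125, 126, 127, 150, 151, 152, 153, 154, 155]
```

>>> play_rows:
  motion:
    - [1, 0, 0, -0.1, 0]
    - [1, 0, 0, 0, 0]
    - [1, 0, 0, 0, 0]
    - [1, 0, 0, -0.1, 0]
    - [1, 0, 0, -0.2, 0]
    - [1, 0, 0, -0.3, 0]
    - [1, 0, 0, -0.4, 0]
    - [1, 0, 0, -0.4, 0]
    - [1, 0, 0, -0.3, -0.002]
    - [1, 0, 0, -0.2, -0.004]
    - [1, 0, 0, -0.1, -0.0045]
    - [1, 0, 0, 0, -0.0045]
    - [1, 0, 0, 0, -0.0045]
    - [1, 0, 0, 0, -0.0045]
    - [1, 0, 0, 0, -0.0045]
    - [1, 0, 0, 0, -0.004]
    - [1, 0, 0, 0, -0.003]
    - [1, 0, 0, 0, -0.0018]
    - [1, 0, 0, 0, 0]
    - [1, 0, 0, 0, 0]
  squeeze: 110

```text
time_s: 22.88
tool_pos: [0.4847, 0.3538, 0.1926]
eef_rot: [-0.0, 1.0, 0.03, 0.0]
ft_force: [0.6, -0.2, -3.3]
finger_gap: 0.0168
finger_force: 107.3
```

```bash
python3 st.py .0636; python3 -c "
from h import *
P=world([.6035,-.1004,.074],[-.15,0,0])[0]; goto(P[0],P[1],.195,.074)"
```

```text
22.88 [0.4847 0.3538 0.1926] bin [-55.1   0.1] 107.3 [ 0.6 -0.2 -3.3]
[279, 63] 0.98 scoop [12. 21.] | if on floor, bin [34. 56.]
[262, 18] 0.89 scoop [33. 28.] | if on floor, bin [65. 76.]
[344, 56] 0.77 scoop [ 16. -13.] | if on floor, bin [53.  2.]
[374, 15] 0.68 scoop [ 35. -28.] | if on floor, bin [ 89. -14.]
shift units [-1.96 15.42 -0.09] yaw now 0.0605 turn units -0.0022
```

>>> play_rows:
  motion:
    - [1, -0.01, 0.06, 0, 0]
    - [1, -0.015, 0.12, 0, 0]
    - [1, -0.02, 0.18, 0, 0]
    - [1, -0.03, 0.24, 0, 0]
    - [1, -0.04, 0.3, 0, 0]
    - [1, -0.045, 0.36, 0, 0]
    - [1, -0.055, 0.42, 0, 0]
    - [1, -0.06, 0.48, 0, 0]
    - [1, -0.065, 0.5, 0, 0]
    - [1, -0.065, 0.5, 0, 0]
    - [1, -0.065, 0.5, 0, 0]
    - [1, -0.065, 0.5, 0, 0]
    - [1, -0.065, 0.5, 0, 0]
    - [1, -0.065, 0.5, 0, 0]
    - [1, -0.065, 0.5, 0, 0]
    - [1, -0.065, 0.5, 0, 0]
    - [1, -0.065, 0.5, 0, 0]
    - [1, -0.065, 0.5, 0, 0]
    - [1, -0.065, 0.5, 0, 0]
    - [1, -0.065, 0.5, 0, 0]

```text
time_s: 24.65
tool_pos: [0.4676, 0.1059, 0.1924]
eef_rot: [0.0, 1.0, 0.03, 0.0]
ft_force: [-0.8, -0.2, -2.2]
finger_gap: 0.016
finger_force: 107.3
```

>>> play_rows:
  motion:
    - [1, -0.065, 0.51, 0, 0]
    - [1, -0.065, 0.51, 0, 0]
    - [1, -0.065, 0.51, 0, 0]
    - [1, -0.065, 0.51, 0, 0]
    - [1, -0.065, 0.51, 0, 0]
    - [1, -0.065, 0.51, 0, 0]
    - [1, -0.065, 0.51, 0, 0]
    - [1, -0.065, 0.51, 0, 0]
    - [1, -0.065, 0.51, 0, 0]
    - [1, -0.065, 0.51, 0, 0]
    - [1, -0.06, 0.48, 0, 0]
    - [1, -0.055, 0.42, 0, 0]
    - [1, -0.045, 0.36, 0, 0]
    - [1, -0.04, 0.3, 0, 0]
    - [1, -0.03, 0.24, 0, 0]
    - [1, -0.02, 0.18, 0, 0]
    - [1, -0.015, 0.12, 0, 0]
    - [1, -0.01, 0.06, 0, 0]
    - [1, 0, 0, 0, 0]
    - [1, 0, 0, 0, 0]

```text
time_s: 26.32
tool_pos: [0.4535, -0.1114, 0.1922]
eef_rot: [-0.0, 1.0, 0.03, -0.0]
ft_force: [0.3, -0.9, -2.9]
finger_gap: 0.0164
finger_force: 107.4
```

```bash
python3 st.py .0636; python3 -c "
from h import *
P=world([.6035,-.1004,.074],[-.105,0,0])[0]; goto(P[0],P[1],.15,.074)
k=calibration('wrist')
for t,z in (('basket',0),('bail_mid',.17)): print(t,[(u.round(),c,onz(k,u,z)[:2].round(4)) for u,c in marks(t,'wrist')][:2])"
```

```text
26.32 [ 0.4535 -0.1114  0.1922] bin [  -8.1 -463.8] 107.4 [ 0.3 -0.9 -2.9]
[341, 54] 0.88 scoop [ 16. -12.] | if on floor, bin [ 100. -459.]
[374, 14] 0.79 scoop [ 35. -28.] | if on floor, bin [ 136. -477.]
[262, 18] 0.78 scoop [33. 28.] | if on floor, bin [ 112. -387.]
[277, 62] 0.66 scoop [12. 22.] | if on floor, bin [  81. -406.]
[311, 14] 0.63 scoop [35.  4.] | if on floor, bin [ 124. -427.]
shift units [ 1.51 -0.01  1.41] yaw now 0.0613 turn units -0.0020
basket []
bail_mid []
```

All five are still aboard. Descend outside the basket, then glide in under the bail.

>>> play_rows:
  motion:
    - [1, 0, 0, 0.06, -0.001]
    - [1, 0, 0, 0.12, -0.001]
    - [1, 0, 0, 0.18, 0]
    - [1, 0, 0, 0.22, 0]
    - [1, 0, 0, 0.24, 0]
    - [1, 0, 0, 0.22, 0]
    - [1, 0, 0, 0.18, 0]
    - [1, 0, 0, 0.12, 0]
    - [1, 0, 0, 0.06, 0]
    - [1, 0, 0, 0, 0]

```text
time_s: 27.35
tool_pos: [0.4533, -0.1116, 0.1498]
eef_rot: [-0.0, 0.999, 0.037, -0.0]
ft_force: [0.2, -0.3, -2.7]
finger_gap: 0.0165
finger_force: 107.4
```

>>> play_rows:
  motion:
    - [1, 0.03, 0, 0, 0]
    - [1, 0.06, 0, 0, 0]
    - [1, 0.09, 0, 0, 0]
    - [1, 0.12, 0, 0, 0]
    - [1, 0.15, 0, 0, 0]
    - [1, 0.15, 0, 0, 0]
    - [1, 0.15, 0, 0, 0]
    - [1, 0.15, 0, 0, 0]
    - [1, 0.15, 0, 0, 0]
    - [1, 0.15, 0, 0, 0]
    - [1, 0.12, 0, 0, 0]
    - [1, 0.09, 0, 0, 0]
    - [1, 0.06, 0, 0, 0]
    - [1, 0.03, 0, 0, 0]
    - [1, 0, 0, 0, 0]

```text
time_s: 28.6
tool_pos: [0.4984, -0.1083, 0.1502]
eef_rot: [-0.0, 0.999, 0.037, -0.0]
ft_force: [-0.7, -0.3, -1.9]
finger_gap: 0.0164
finger_force: 107.4
```

```bash
python3 st.py .055; python3 - <<'E'
from fit import *
import glob,os
f=max(glob.glob("pics/t*.png"),key=os.path.getmtime); k={a:b for a,b in np.load("last.npz").items()}
im=cv2.imread(f); p=(.6035,-.1004,.074)
P=np.array([[70,66,60],[70,-66,60],[-70,-66,60],[-70,66,60],[0,66,170],[0,-66,170]])/1e3
for u in proj(k,world(p,P)): cv2.circle(im,tuple(u.astype(int)),4,(0,0,255),1); print(u.round(),end=" ")
cv2.imwrite("pics/ov.png",im)
E
```

```text
28.6 [ 0.4984 -0.1083  0.1502] bin [  35.7 -453.2] 107.4 [-0.7 -0.3 -1.9]
[279, 66] 0.89 scoop [10. 19.] | if on floor, bin [ 119. -402.]
[372, 14] 0.88 scoop [ 33. -26.] | if on floor, bin [ 169. -460.]
[315, 14] 0.87 scoop [33.  1.] | if on floor, bin [ 160. -421.]
[342, 56] 0.83 scoop [ 15. -12.] | if on floor, bin [ 138. -446.]
[262, 15] 0.66 scoop [33. 27.] | if on floor, bin [ 150. -383.]
[200. -99.] [436. -99.] [417. 151.] [220. 152.] [104. -24.] [531. -25.]
```

View pics/ov.png

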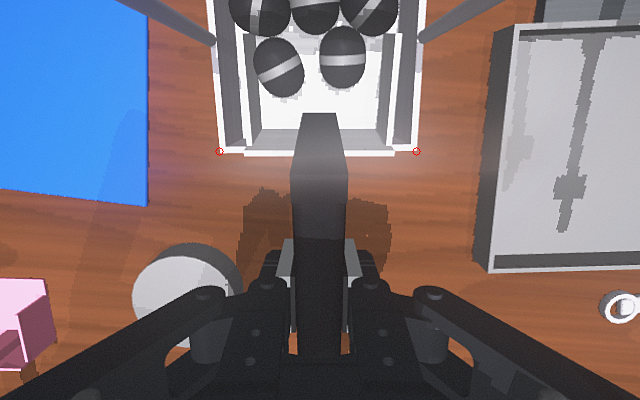

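The overlay (red circles 220,151; 417,151) matches the basket's rear rim exactly. The blade with all five plugs is centred inside. Lower to the basket floor.

>>> play_rows:
  motion:
    - [1, 0, 0, 0.1, 0]
    - [1, 0, 0, 0.2, 0]
    - [1, 0, 0, 0.3, 0]
    - [1, 0, 0, 0.4, 0]
    - [1, 0, 0, 0.4, 0]
    - [1, 0, 0, 0.4, 0]
    - [1, 0, 0, 0.4, 0]
    - [1, 0, 0, 0.3, 0]
    - [1, 0, 0, 0.2, 0]
    - [1, 0, 0, 0.1, 0]
    - [1, 0, 0, 0.05, 0]
    - [1, 0, 0, 0, 0]

```text
time_s: 29.7
tool_pos: [0.4984, -0.1083, 0.0647]
eef_rot: [-0.0, 0.999, 0.037, -0.0]
ft_force: [0.6, -1.0, -2.8]
finger_gap: 0.0163
finger_force: 107.4
```

>>> play_rows:
  motion:
    - [1, 0, 0, 0.1, 0]
    - [1, 0, 0, 0, 0]

```text
time_s: 29.87
tool_pos: [0.4985, -0.1083, 0.0619]
eef_rot: [0.0, 0.999, 0.037, 0.0]
ft_force: [-0.8, 0.5, -2.8]
finger_gap: 0.0163
finger_force: 107.4
```

>>> play_rows:
  motion:
    - [0.65, 0, 0, 0, 0]
    - [0.65, 0, 0, 0, 0]
    - [0.65, 0, 0, 0, 0]
    - [0.65, 0, 0, 0, 0]
    - [0.65, 0.25, 0, -0.15, 0]
    - [0.65, 0.25, 0, -0.15, 0]
    - [0.65, 0, 0, 0, 0]
    - [0.65, 0, 0, 0, 0]

```text
time_s: 30.53
tool_pos: [0.5146, -0.1072, 0.0714]
eef_rot: [0.0, 0.999, 0.037, 0.001]
ft_force: [-0.2, -0.3, -0.5]
finger_gap: 0.03
finger_force: 0.0
```

```bash
python3 st.py .067; python3 -c "
from h import *
k=calibration('wrist')
for t,z in (('scoop',0.004),('scoop_grip',.089)): print(t,[(u.round(),c,onz(k,u,z)[:2].round(4)) for u,c in marks(t,'wrist')][:2])"
```

```text
30.53 [ 0.5146 -0.1072  0.0714] bin [  51.4 -449.5] 0.0 [-0.2 -0.3 -0.5]
[337, 89] 0.98 scoop [ -1. -10.] | if on floor, bin [ 126. -442.]
[362, 13] 0.78 scoop [ 36. -22.] | if on floor, bin [ 166. -445.]
[284, 96] 0.68 scoop [-4. 18.] | if on floor, bin [ 116. -414.]
[294, 5] 0.59 scoop [40. 12.] | if on floor, bin [ 161. -410.]
scoop [(array([318., 102.]), 0.7, array([ 0.5807, -0.1022]))]
scoop_grip [(array([319., 293.]), 0.78, array([ 0.5072, -0.1078]))]
```

Two or three plugs have already dropped off the lip onto the basket floor. I'll regrip farther back on the handle (bail clearance), lift above the fallen plugs but below the rim, and shake the rest off forward.

>>> play_rows:
  motion:
    - [0.65, -0.5, 0, 0, 0]
    - [0.65, -0.5, 0, 0, 0]
    - [0.65, 0, 0, 0, 0]
    - [1, 0, 0, 0, 0]
    - [1, 0, 0, 0, 0]
    - [1, 0, 0, 0, 0]
    - [1, 0, 0, 0, 0]
    - [1, 0, 0, 0, 0]
    - [1, 0, 0, 0, 0]
    - [1, 0, 0, -0.3, 0]
    - [1, 0, 0, -0.4, 0]
    - [1, 0, 0, -0.37, 0]
    - [1, -0.2, 0, 0, 0]
    - [1, 0, 0, 0, 0]
  squeeze: 115

```text
time_s: 31.9
tool_pos: [0.4771, -0.1099, 0.1035]
eef_rot: [0.0, 0.999, 0.037, 0.0]
ft_force: [-0.4, -0.0, -2.5]
finger_gap: 0.0159
finger_force: 112.3
```

```bash
python3 st.py .067; python3 -c "
from h import *
o=env.get_obs(); k=calibration('wrist')
print('tcp basket',tob(o['tool_pos'],[.6035,-.1004,.074]))
for t,z in (('scoop',o['tool_pos'][2]-.067),('scoop_grip',o['tool_pos'][2]+.018)): print(t,[(u.round(),c,tob(onz(k,u,z),[.6035,-.1004,.074]).round(4)) for u,c in marks(t,'wrist')][:2])"
```

```text
31.9 [ 0.4771 -0.1099  0.1035] bin [  14.9 -458.3] 112.3 [-0.4 -0.  -2.5]
[287, 30] 0.91 scoop [28. 16.] | if on floor, bin [ 117. -414.]
[340, 29] 0.62 scoop [ 29. -11.] | if on floor, bin [ 125. -445.]
tcp basket [-1.26870350e-01  2.31644547e-05]
scoop [(array([320.,  47.]), 0.8, array([-0.0299, -0.0012]))]
scoop_grip [(array([319., 218.]), 0.61, array([-0.1011, -0.    ]))]
```

>>> play_rows:
  motion:
    - [1, 0.9, 0, 0, 0]
    - [1, 0.9, 0, 0, 0]
    - [1, -0.9, 0, 0, 0]
    - [1, -0.9, 0, 0, 0]
    - [1, 0, 0, 0, 0]
    - [1, 0, 0, 0, 0]
    - [1, 0, 0, 0, 0]

```text
time_s: 32.68
tool_pos: [0.478, -0.11, 0.1029]
eef_rot: [0.0, 0.999, 0.037, 0.0]
ft_force: [0.3, -0.4, -0.8]
finger_gap: 0.0158
finger_force: 113.3
```

```bash
python3 st.py .067; python3 -c "
from h import *
o=env.get_obs(); k=calibration('wrist')
print('tcp basket',tob(o['tool_pos'],[.6035,-.1004,.074]))
for t,z in (('scoop',o['tool_pos'][2]-.067),('basket',0)): print(t,[(u.round(),c,tob(onz(k,u,z),[.6035,-.1004,.074]).round(4)) for u,c in marks(t,'wrist')][:2])"
```

```text
32.68 [ 0.478  -0.11    0.1029] bin [  15.9 -458.3] 113.3 [ 0.3 -0.4 -0.8]
tcp basket [-0.12537152 -0.00026951]
scoop [(array([320.,  43.]), 0.92, array([-0.0264, -0.001 ]))]
basket []
```

>>> play_rows:
  motion:
    - [1, 0, 0, -0.45, 0]
    - [1, 0, 0, -0.45, 0]
    - [1, 0, 0, -0.45, 0]
    - [1, 0, 0, 0, 0]
    - [1, -0.7, 0, 0, 0]
    - [1, -0.8, 0, 0, 0]
    - [1, -0.8, 0, 0, 0]
    - [1, 0, 0, -0.8, 0]
    - [1, 0, 0, -0.9, 0]
    - [1, 0, 0, -0.9, 0]
    - [1, 0, 0, 0, 0]
    - [1, 0, 0, 0, 0]

```text
time_s: 33.88
tool_pos: [0.4096, -0.1151, 0.2221]
eef_rot: [0.0, 0.999, 0.037, 0.001]
ft_force: [-0.8, 0.1, -1.8]
finger_gap: 0.0164
finger_force: 113.3
```

```bash
python3 st.py .067; python3 - <<'E'
from fit import *
B=[.6035,-.1004,.074]
for c in ("scene","side"):
    im=read_camera(c); cv2.imwrite(f"pics/{c}1.png",im[:,:,::-1]); k=calibration(c)
    for d in boxes_of("plug0",c):
        if d["confidence"]>.2: print(c,np.round(d["xy"]),round(d["confidence"],2),"basket",(tob(onz(k,d["xy"],.016),B)*1e3).round(),"bin",(tob(onz(k,d["xy"],.016),[.539,.3445,-.168])*1e3).round())
    for d in mark_of("basket",c)[:1]: print("basket",onz(k,d["xy"],0)[:2].round(3))
P=world(BINP,[-.132,.042,0])[0]; P=world([.539,.3445,-.168],[-.132-.024-.004,.042,0])[0]; print(P); goto(P[0],P[1],.21,-.168)
E
```

```text
33.88 [ 0.4096 -0.1151  0.2221] bin [ -50.7 -474.8] 113.3 [-0.8  0.1 -1.8]
scene [273. 227.] 0.63 basket [ 25. -32.] bin [ 170. -452.]
scene [375. 325.] 0.4 basket [ 46. 456.] bin [73. 25.]
basket [0.607 0.348]
side [237. 322.] 0.64 basket [-34. 475.] bin [-9. 25.]
side [289. 264.] 0.53 basket [ -2. 224.] bin [  83. -211.]
side [329. 212.] 0.39 basket [ 56. -64.] bin [ 207. -476.]
basket [ 0.605 -0.088]
[0.38827547 0.41266242 0.        ]
shift units [  0.63 -17.58   0.36] yaw now 0.0734 turn units 0.0384
```

>>> play_rows:
  motion:
    - [1, 0, -0.6, 0, 0]
    - [1, 0.03, -0.92, 0, 0]
    - [1, 0.03, -0.92, 0, 0]
    - [1, 0.03, -0.92, 0, 0]
    - [1, 0.03, -0.92, 0, 0]
    - [1, 0.03, -0.92, 0, 0]
    - [1, 0.03, -0.92, 0, 0]
    - [1, 0.03, -0.92, 0, 0]
    - [1, 0.04, -0.92, 0, 0]
    - [1, 0.04, -0.92, 0, 0]
    - [1, 0.04, -0.92, 0, 0]
    - [1, 0.04, -0.92, 0, 0]
    - [1, 0.04, -0.92, 0, 0]
    - [1, 0.04, -0.92, 0, 0]
    - [1, 0.04, -0.92, 0, 0]
    - [1, 0.04, -0.92, 0, 0]
    - [1, 0.04, -0.92, 0, 0]
    - [1, 0.04, -0.92, 0, 0]
    - [1, 0.04, -0.92, 0, 0]
    - [1, 0, -0.5, 0, 0]

```text
time_s: 35.95
tool_pos: [0.389, 0.4177, 0.2209]
eef_rot: [-0.0, 0.999, 0.037, -0.0]
ft_force: [0.0, 0.5, -0.7]
finger_gap: 0.0158
finger_force: 113.2
```

>>> play_rows:
  motion:
    - [1, 0, 0, 0, 0.0128]
    - [1, 0, 0, 0, 0.0128]
    - [1, 0, 0, 0, 0.0128]
    - [1, 0, 0, 0, 0]
    - [1, 0, 0, 0, 0]
    - [1, 0, 0, 0, 0]

```text
time_s: 36.45
tool_pos: [0.3892, 0.4147, 0.2212]
eef_rot: [0.0, 0.997, -0.083, -0.0]
ft_force: [-0.4, 0.6, -2.2]
finger_gap: 0.0157
finger_force: 113.2
```

```bash
python3 st.py .067; python3 - <<'E'
from fit import *
B=[.539,.3445,-.168]; P=world(B,[-.155,.042,0])[0]; goto(P[0],P[1],.082,-.168)
o=env.get_obs(); k=calibration('wrist')
print('scoop rel',[(u.round(),c,(tob(onz(k,u,o['tool_pos'][2]-.067),[*o['tool_pos'][:2],-.168])*1e3).round()) for u,c in marks('scoop','wrist')][:2])
E
```

```text
36.45 [0.3892 0.4147 0.2212] bin [-159.4   44.1] 113.2 [-0.4  0.6 -2.2]
[431, 58] 0.47 scoop [ 15. -59.] | if on floor, bin [-53. -61.]
shift units [0.15 0.07 4.65] yaw now -0.1664 turn units 0.0002
scoop rel [(array([552., 163.]), 0.91, array([  31., -142.])), (array([320.,  44.]), 0.76, array([99., -1.]))]
```

```bash
ls -t pics | head -3; python3 - <<'E'
import cv2,numpy as np,glob,os
f=max(glob.glob("pics/t*.png"),key=os.path.getmtime); im=cv2.imread(f); print(f)
g=im[38:80:3,405:460:4]
for r in g: print(" ".join("%3d/%3d"%(p[0],p[2]) for p in r))
E
```

```text
t364.png
side1.png
scene1.png
pics/t364.png
232/ 76 231/ 74 231/ 72 232/ 73 230/ 72 229/ 66 229/ 65 229/ 67 229/ 65 214/ 56 216/ 59 220/ 60  86/ 30  92/ 36
232/ 77 231/ 75 231/ 72 230/ 71 230/ 68 230/ 67 229/ 66 229/ 63 226/ 60 215/ 55 214/ 54 222/ 59  89/ 38  86/ 29
232/ 77 230/ 72 229/ 69 231/ 73 229/ 68 231/ 68 228/ 66 228/ 63 228/ 64 216/ 59 215/ 54 224/ 56  89/ 35  88/ 29
231/ 74 231/ 75 231/ 73 230/ 72 230/ 69 230/ 69 229/ 68 228/ 63 228/ 63 214/ 54 216/ 57 229/ 60  92/ 30  86/ 25
231/ 73 231/ 71 230/ 67 232/ 71 231/ 68 228/ 64 229/ 63 228/ 63 228/ 62 216/ 55 216/ 54 208/ 51  92/ 38  88/ 30
231/ 74 231/ 72 230/ 72 231/ 71 230/ 66 230/ 69 229/ 63 228/ 64 229/ 63 217/ 54 217/ 58 178/ 44  92/ 35  90/ 33
232/ 75 232/ 75 230/ 70 231/ 71 231/ 70 230/ 66 230/ 64 229/ 64 230/ 64 218/ 58 215/ 56 172/ 48  92/ 35  90/ 32
231/ 72 231/ 71 231/ 71 230/ 68 231/ 71 230/ 70 229/ 62 229/ 65 228/ 59 216/ 52 216/ 59 135/ 36  89/ 32  89/ 31
231/ 74 232/ 73 231/ 72 230/ 68 230/ 66 230/ 66 229/ 67 230/ 67 231/ 68 216/ 56 216/ 57 115/ 35  91/ 35  90/ 34
232/ 75 230/ 71 231/ 70 230/ 68 231/ 72 229/ 65 230/ 68 228/ 62 221/ 60 216/ 55 214/ 52  94/ 32  91/ 35  91/ 41
230/ 71 230/ 70 230/ 69 230/ 71 230/ 68 230/ 70 228/ 63 229/ 64 221/ 62 215/ 55 217/ 56  79/ 33  91/ 29  87/ 28
232/ 75 231/ 70 230/ 71 231/ 66 231/ 71 229/ 66 230/ 69 228/ 61 221/ 59 216/ 56 217/ 57  81/ 35  88/ 31  90/ 33
231/ 70 232/ 78 231/ 72 230/ 66 229/ 65 230/ 68 230/ 66 230/ 65 221/ 60 216/ 57 219/ 59  89/ 39  90/ 34  85/ 31
232/ 77 233/ 73 231/ 70 230/ 69 230/ 70 230/ 64 228/ 61 228/ 63 215/ 56 216/ 54 216/ 50  89/ 38  91/ 39  87/ 37
```

Only blue floor there, so that was a false detection. Descend into the +y lane and regrip softly.

>>> play_rows:
  motion:
    - [1, 0.15, 0.07, 0.3, 0]
    - [1, 0, 0, 0.8, 0]
    - [1, 0, 0, 0.8, 0]
    - [1, 0, 0, 0.8, 0]
    - [1, 0, 0, 0.8, 0]
    - [1, 0, 0, 0.8, 0]
    - [1, 0, 0, 0.5, 0]
    - [1, 0, 0, 0.17, 0]
    - [1, 0, 0, 0, 0]
    - [1, 0, 0, 0, 0]

```text
time_s: 37.43
tool_pos: [0.3935, 0.4119, 0.0721]
eef_rot: [0.0, 0.996, -0.084, -0.0]
ft_force: [-0.9, -0.3, -1.6]
finger_gap: 0.016
finger_force: 113.3
```

>>> play_rows:
  motion:
    - [0.7, 0, 0, 0, 0]
    - [0.7, 0, 0, 0, 0]
    - [0.7, 0, 0, 0, 0]
    - [0.84, 0, 0, 0, 0]
    - [0.84, 0, 0, 0, 0]
    - [1, 0, 0, 0, 0]
    - [1, 0, 0, 0, 0]
    - [1, 0, 0, 0, 0]
  squeeze: 25

```text
time_s: 38.1
tool_pos: [0.3934, 0.4123, 0.0725]
eef_rot: [-0.0, 0.996, -0.084, 0.0]
ft_force: [-1.4, 0.8, 2.5]
finger_gap: 0.0175
finger_force: 28.6
```

>>> play_rows:
  motion:
    - [1, 0, 0, -0.02, 0]
    - [1, 0.2, 0, 0, 0]
    - [1, 0.3, 0, 0, 0]
    - [1, 0.3, 0, 0, 0]
    - [1, 0.3, 0, 0, 0]
    - [1, 0.3, 0, 0, 0]
    - [1, 0.3, 0, 0, 0]
    - [1, 0.3, 0, 0, 0]
    - [1, 0.3, 0, 0, 0]
    - [1, 0.3, 0, 0, 0]
    - [1, 0.3, 0, 0, 0]
    - [1, 0, 0, 0, 0]
    - [1, 0, 0, 0, 0]

```text
time_s: 39.18
tool_pos: [0.4797, 0.3974, 0.0728]
eef_rot: [-0.0, 0.996, -0.084, 0.0]
ft_force: [0.4, 0.1, 0.1]
finger_gap: 0.0174
finger_force: 28.1
```

```bash
python3 st.py .067; python3 - <<'E'
from fit import *
o=env.get_obs(); k=calibration('wrist')
print('scoop rel',[(u.round(),c,(tob(onz(k,u,o['tool_pos'][2]-.067),[*o['tool_pos'][:2],-.168])*1e3).round()) for u,c in marks('scoop','wrist')][:2])
E
```

```text
39.18 [0.4797 0.3974 0.0728] bin [-67.3  42.2] 28.1 [0.4 0.1 0.1]
scoop rel [(array([320.,  45.]), 0.57, array([98., -1.]))]
```

>>> play_rows:
  motion:
    - [1, 0.3, 0, 0, 0]
    - [1, 0.3, 0, 0, 0]
    - [1, 0.3, 0, 0, 0]
    - [1, 0.12, 0, 0, 0]
    - [1, 0, 0, 0, 0]
    - [1, 0.287, 0, -0.41, 0]
    - [1, 0.287, 0, -0.41, 0]
    - [1, 0.3, 0, -0.41, 0]
    - [1, 0, 0, 0, 0]
    - [1, 0, 0, 0, 0]

```text
time_s: 40.17
tool_pos: [0.5358, 0.3879, 0.11]
eef_rot: [-0.0, 0.996, -0.084, 0.0]
ft_force: [-0.8, -0.8, -2.7]
finger_gap: 0.0177
finger_force: 27.7
```

```bash
python3 st.py .067; python3 - <<'E'
from fit import *
o=env.get_obs(); B=[.539,.3445,-.168]
for c in ("scene","side"):
    im=read_camera(c); cv2.imwrite(f"pics/{c}2.png",im[:,:,::-1]); k=calibration(c)
    for d in boxes_of("plug0",c):
        if d["confidence"]>.2: print(c,np.round(d["xy"]),round(d["confidence"],2),"bin z58",(tob(onz(k,d["xy"],.058),B)*1e3).round(),"floor",(tob(onz(k,d["xy"],.015),B)*1e3).round())
E
```

```text
40.17 [0.5358 0.3879 0.11  ] bin [-10.4  42.3] 27.7 [-0.8 -0.8 -2.7]
[356, 22] 0.87 scoop [ 32. -19.] | if on floor, bin [105.  19.]
[291, 21] 0.79 scoop [33. 14.] | if on floor, bin [106.  59.]
side [384. 202.] 0.69 bin z58 [  91. -622.] floor [ 131. -669.]
side [329. 222.] 0.56 bin z58 [ 125. -405.] floor [ 168. -443.]
side [329. 215.] 0.38 bin z58 [ 154. -429.] floor [ 198. -467.]
```

Both remaining plugs are on the blade, 22 mm inside the lip. Grip hard, rise, turn to the basket's heading.

>>> play_rows:
  motion:
    - [1, 0, 0, 0, 0]
    - [1, 0, 0, 0, 0]
    - [1, 0, 0, -0.1, 0]
    - [1, 0, 0, -0.2, 0]
    - [1, 0, 0, -0.3, 0]
    - [1, 0, 0, -0.4, 0]
    - [1, 0, 0, -0.4, 0]
    - [1, 0, 0, -0.3, 0]
    - [1, 0, 0, -0.2, -0.002]
    - [1, 0, 0, -0.1, -0.004]
    - [1, 0, 0, 0, -0.0045]
    - [1, 0, 0, 0, -0.0045]
    - [1, 0, 0, 0, -0.0045]
    - [1, 0, 0, 0, -0.0045]
    - [1, 0, 0, 0, -0.0045]
    - [1, 0, 0, 0, -0.004]
    - [1, 0, 0, 0, -0.0033]
    - [1, 0, 0, 0, -0.0018]
    - [1, 0, 0, 0, 0]
    - [1, 0, 0, 0, 0]
  squeeze: 110

```text
time_s: 42.13
tool_pos: [0.5354, 0.3882, 0.1704]
eef_rot: [-0.0, 0.999, 0.034, 0.0]
ft_force: [-0.9, -1.4, 4.4]
finger_gap: 0.016
finger_force: 109.9
```

```bash
python3 st.py .067; python3 -c "
from h import *
P=world([.6035,-.1004,.074],[-.165,0,0])[0]; goto(P[0],P[1],.167,.074)"
```

```text
42.13 [0.5354 0.3882 0.1704] bin [-10.9  42.5] 109.9 [-0.9 -1.4  4.4]
[636, 343] 0.64 scoop [-161. -208.] | if on floor, bin [ -99. -304.]
[277, 245] 0.63 scoop [-91.  25.] | if on floor, bin [-78.  66.]
shift units [-4.34 16.44  0.1 ] yaw now 0.0681 turn units -0.0009
```

```bash
python3 st.py .067; python3 - <<'E'
from fit import *
import glob,os
o=env.get_obs(); k=calibration('wrist'); B=[.539,.3445,-.168]
for d in outline_of("scoop","wrist")[:3]: 
    yy,xx=np.where(d["region"]); print("scoop",np.round(d["xy"]),round(d["confidence"],2),xx.min(),xx.max(),yy.min(),yy.max())
im=cv2.imread(max(glob.glob("pics/t*.png"),key=os.path.getmtime)); g=im[0:200:8,230:420:12].mean(2).astype(int)
for r in g: print(" ".join("%3d"%v for v in r))
for c in ("scene","side"):
    read_camera(c); kk=calibration(c)
    for t in ("plug0","scoop"):
        for d in boxes_of(t,c):
            if d["confidence"]>.2: print(c,t,np.round(d["xy"]),round(d["confidence"],2),"z.12",onz(kk,d["xy"],.12)[:2].round(3),"floor bin",(tob(onz(kk,d["xy"],.015),B)*1e3).round())
E
```

```text
42.23 [0.5353 0.3882 0.1702] bin [-11.   42.5] 110.0 [-1.6 -2.1  5. ]
[278, 244] 0.57 scoop [-91.  24.] | if on floor, bin [-77.  65.]
scoop [320. 112.] 0.85 253 387 15 357
scoop [541. 335.] 0.46 526 547 331 343
113 117 123 128 132 129 104 148 146 145 145 141 141 134 131 128
115 118 125 132 134 133 116 152 150 153 150 148 144 140 135 133
120 128 130 255 255 253 254 253 224 223 224 223 224 143 140 136
119 123 255 247 247 247 247 247 247 247 247 247 247 178 142 132
124 131 255 247 247 247 247 247 247 247 247 247 247 242 146 132
134 141 255 255 247 247 247 247 247 247 247 247 254 230 141 121
137 142 241 140 247 247 247 247 247 247 247 247 150 231 145 104
125 135 241 143 247 247 247 247 247 247 247 247 152 198 147 111
130 137 182 142 247 247 247 247 247 247 247 247 152 171 128 108
136 145 186 145 247 247 247 247 247 247 247 247 154 189 118 108
136 142 122 142 247 247 138 140 139 138 247 247 154 177 119 110
140 145 125 141 247 247 136 136 134 136 247 247 151 177 117 107
129 130 116 142 247 247 132 134 134 134 247 247 151 184 118 168
120 130 116 137 247 247 116 126 125 123 247 247 149 114 
[... 788 characters left out ...]
lug0 [273. 230.] 0.48 z.12 [ 0.689 -0.019] floor bin [ 173. -439.]
scene plug0 [371. 304.] 0.22 z.12 [0.637 0.353] floor bin [ 47. -39.]
scene scoop [391. 310.] 0.72 z.12 [0.61  0.396] floor bin [8. 4.]
scene scoop [396. 240.] 0.61 z.12 [0.427 0.228] floor bin [-162. -216.]
side plug0 [331. 224.] 0.57 z.12 [ 0.532 -0.007] floor bin [ 154. -438.]
side plug0 [331. 216.] 0.54 z.12 [ 0.557 -0.037] floor bin [ 187. -467.]
side plug0 [207. 252.] 0.48 z.12 [0.708 0.315] floor bin [288. -50.]
side plug0 [287. 264.] 0.37 z.12 [0.508 0.205] floor bin [  87. -209.]
side scoop [345. 314.] 0.73 z.12 [0.283 0.24 ] floor bin [-167. -212.]
side scoop [204. 288.] 0.56 z.12 [0.602 0.406] floor bin [154.  31.]
```

The plugs slid off: at the soft grip the scoop sagged lip-down while rising. They should still be in the bin. Raise, step over the −y lane and look for them.

>>> play_rows:
  motion:
    - [1, -0.3, 0, -0.5, 0]
    - [1, 0, 0, -0.8, 0]
    - [1, 0, 0, -0.8, 0]
    - [1, 0, 0.7, 0, 0.009]
    - [1, 0, 0.7, 0, 0.01]
    - [1, 0, 0.7, 0, 0.01]
    - [1, 0, 0.7, 0, 0.0095]
    - [1, 0, 0, 0, 0]
    - [1, 0, 0, 0, 0]
    - [1, 0, 0, 0, 0]

```text
time_s: 43.52
tool_pos: [0.5242, 0.3041, 0.2324]
eef_rot: [-0.0, 0.996, -0.086, -0.0]
ft_force: [-1.0, -0.2, -1.4]
finger_gap: 0.0156
finger_force: 109.2
```

```bash
python3 st.py .067; python3 - <<'E'
from pitch import *
import glob,os
o=env.get_obs(); k={a:b for a,b in np.load("last.npz").items()}; B=[.539,.3445,-.168]
im=cv2.imread(max(glob.glob("pics/t*.png"),key=os.path.getmtime)); hsv=cv2.cvtColor(im,cv2.COLOR_BGR2HSV)
# dark low-saturation blobs (plugs) left of scoop
m=((im.max(2)<75)).astype(np.uint8); n,l,s,c=cv2.connectedComponentsWithStats(m)
for i in range(1,n):
    if 60<s[i,4]<3000: print("dark",s[i].tolist(),c[i].round(),"bin",(tob(onz(k,c[i],.015),B)*1e3).round())
d=outline_of("scoop","wrist")
r=d[0]["region"]; 
for row in (12,14,16,18,20,24,118,120,122,124): x=np.where((im[row,230:410].min(1)>200))[0]+230; print(row,(x.min(),x.max(),len(x)) if len(x) else None)
E
```

```text
43.52 [0.5242 0.3041 0.2324] bin [ -7.8 -42.3] 109.2 [-1.  -0.2 -1.4]
[260, 236] 0.9 scoop [-86.  35.] | if on floor, bin [-84.  23.]
[229, 235] 0.81 scoop [-85.  54.] | if on floor, bin [-82.  58.]
dark [0, 86, 45, 88, 874] [ 21. 120.] bin [ 42. 257.]
dark [573, 231, 11, 40, 78] [578. 251.] bin [-104. -332.]
12 None
14 None
16 None
18 None
20 None
24 (np.int64(263), np.int64(375), 113)
118 (np.int64(255), np.int64(382), 62)
120 (np.int64(253), np.int64(385), 85)
122 (np.int64(253), np.int64(385), 85)
124 (np.int64(253), np.int64(385), 85)
```

Both plugs lie against the rear wall of the +y lane (bin −84,23 and −82,58). I'll turn the scoop round half a turn and scoop them against the upright rear wall.

```bash
python3 - <<'E'
from pitch import *
o=env.get_obs(); k={a:b for a,b in np.load("last.npz").items()}
toolpose(k,o,np.array([[263,22],[376,22],[252,123],[386,123]]))
print(o["joint_positions"].round(3))
P=world([.539,.3445,-.168],[.088,.042,0])[0]; print(P,np.hypot(*P[:2])); goto(P[0],P[1],.2324,None)
E
```

```text
pitch(+ lip down) deg 12.25 dx,dy,dz mm [25.6 -0.8 -2.9] [-0.5  0.2 -0.4  0.  -0.7  0.1  1.4 -0.2 -1.5]
[0.524 0.323 1.674 0.    1.145 2.266]
[0.63278392 0.37119413 0.        ] 0.7336215453348922
shift units [ 3.18 -2.81  0.  ] yaw now -0.1723
```

>>> play_rows:
  motion:
    - [1, 0, 0, 0, -0.0195]
    - [1, 0, 0, 0, -0.0195]
    - [1, 0, 0, 0, -0.0195]
    - [1, 0, 0, 0, -0.0195]
    - [1, 0, 0, 0, -0.0195]
    - [1, 0, 0, 0, -0.0195]
    - [1, 0, 0, 0, -0.0195]
    - [1, 0, 0, 0, -0.0195]
    - [1, 0, 0, 0, -0.0195]
    - [1, 0, 0, 0, -0.0195]
    - [1, 0, 0, 0, -0.0195]
    - [1, 0, 0, 0, -0.0195]
    - [1, 0, 0, 0, -0.0195]
    - [1, 0, 0, 0, -0.0195]
    - [1, 0, 0, 0, -0.0195]
    - [1, 0, 0, 0, -0.0195]
    - [1, 0, 0, 0, -0.0195]
    - [1, 0, 0, 0, -0.0195]
    - [1, 0, 0, 0, -0.0195]
    - [1, 0, 0, 0, -0.0195]

```text
time_s: 45.33
tool_pos: [0.5243, 0.3044, 0.2326]
eef_rot: [-0.0, 0.416, 0.91, -0.0]
ft_force: [0.7, 1.1, -2.5]
finger_gap: 0.0163
finger_force: 109.3
```

>>> play_rows:
  motion:
    - [1, 0, 0, 0, -0.0195]
    - [1, 0, 0, 0, -0.0195]
    - [1, 0, 0, 0, -0.0195]
    - [1, 0, 0, 0, -0.0195]
    - [1, 0, 0, 0, -0.0195]
    - [1, 0, 0, 0, -0.0132]
    - [1, 0, 0, 0, 0]
    - [1, 0, 0, 0, 0]
    - [1, -0.5, 0.45, 0, 0]
    - [1, -0.67, 0.59, 0, 0]
    - [1, -0.67, 0.59, 0, 0]
    - [1, -0.67, 0.59, 0, 0]
    - [1, -0.67, 0.59, 0, 0]
    - [1, 0, 0, 0, 0]
    - [1, 0, 0, 0, 0]

```text
time_s: 46.58
tool_pos: [0.633, 0.3713, 0.2318]
eef_rot: [-0.0, 0.086, 0.996, -0.0]
ft_force: [-1.1, -0.1, -1.5]
finger_gap: 0.0159
finger_force: 109.2
```

```bash
python3 st.py .067; python3 - <<'E'
from fit import *
P=world([.539,.3445,-.168],[.11,.042,0])[0]; goto(P[0],P[1],.12,-.168+np.pi)
E
```

```text
46.58 [0.633  0.3713 0.2318] bin [88.2 42.1] 109.2 [-1.1 -0.1 -1.5]
shift units [-0.76  0.04  3.74] yaw now 2.9712 turn units -0.0004
```

>>> play_rows:
  motion:
    - [1, 0, 0, 0.6, 0]
    - [1, 0, 0, 0.8, 0]
    - [1, 0, 0, 0.8, 0]
    - [1, 0, 0, 0.8, 0]
    - [1, 0, 0, 0.8, 0]
    - [1, 0, 0, 0.4, 0]
    - [1, 0, 0, 0.1, 0]
    - [1, 0, 0, 0, 0]
    - [1, 0, 0, 0, 0]

```text
time_s: 47.43
tool_pos: [0.6331, 0.371, 0.1053]
eef_rot: [0.001, 0.085, 0.996, 0.001]
ft_force: [0.1, 0.5, -1.4]
finger_gap: 0.0164
finger_force: 109.1
```

>>> play_rows:
  motion:
    - [1, 0, 0, 0.12, 0]
    - [1, 0, 0, 0, 0]
    - [1, 0, 0, 0, 0]

```text
time_s: 47.68
tool_pos: [0.6329, 0.3709, 0.101]
eef_rot: [0.0, 0.085, 0.996, 0.0]
ft_force: [-0.2, 0.5, -2.0]
finger_gap: 0.0156
finger_force: 109.2
```

>>> play_rows:
  motion:
    - [1, 0, 0, 0.1, 0]
    - [1, 0, 0, 0, 0]
    - [0.65, 0, 0, 0, 0]
    - [0.65, 0, 0, 0, 0]
    - [0.65, 0, 0, 0, 0]
    - [0.65, 0, 0, 0, 0]
    - [0.65, 0, 0, 0.4, 0]
    - [0.65, 0, 0, 0.45, 0]
    - [0.65, 0, 0, 0, 0]
    - [0.65, 0, 0, 0, 0]

```text
time_s: 48.52
tool_pos: [0.6314, 0.37, 0.0695]
eef_rot: [-0.001, 0.084, 0.996, -0.001]
ft_force: [-0.8, -0.7, -0.5]
finger_gap: 0.0302
finger_force: 0.0
```

```bash
python3 st.py .067; python3 - <<'E'
from pitch import *
import glob,os
o=env.get_obs(); k=calibration("wrist"); B=[.539,.3445,-.168]
for t,z in (('scoop',0.004),('scoop_grip',.089)): print(t,[(u.round(),c,(tob(onz(k,u,z),B)*1e3).round()) for u,c in marks(t,'wrist')][:2])
im=cv2.imread(max(glob.glob("pics/t*.png"),key=os.path.getmtime))
for row in list(range(0,60,6))+list(range(120,220,6)): x=np.where((im[row,220:420].min(1)>200))[0]+220; print(row,(x.min(),x.max(),len(x)) if len(x) else None,end=" ")
E
```

```text
48.52 [0.6314 0.37   0.0695] bin [86.9 40.6] 0.0 [-0.8 -0.7 -0.5]
scoop [(array([320.,  75.]), 0.78, array([ 6., 42.]))]
scoop_grip [(array([322., 264.]), 0.92, array([82., 43.]))]
0 None 6 None 12 (np.int64(258), np.int64(384), 127) 18 (np.int64(258), np.int64(384), 127) 24 (np.int64(258), np.int64(383), 126) 30 (np.int64(258), np.int64(383), 126) 36 (np.int64(248), np.int64(394), 135) 42 (np.int64(248), np.int64(393), 129) 48 (np.int64(248), np.int64(393), 126) 54 (np.int64(248), np.int64(393), 125) 120 (np.int64(252), np.int64(389), 75) 126 (np.int64(253), np.int64(389), 62) 132 (np.int64(253), np.int64(389), 9) 138 (np.int64(251), np.int64(391), 59) 144 None 150 None 156 None 162 None 168 None 174 None 180 None 186 None 192 None 198 None 204 None 210 None 216 None
```

>>> play_rows:
  motion:
    - [1, 0, 0, 0, 0]
    - [1, 0, 0, 0, 0]
    - [1, 0, 0, 0, 0]
    - [1, 0, 0, 0, 0]
    - [1, 0, 0, 0, 0]
    - [1, 0, 0, 0, 0]
    - [1, 0, 0, -0.03, 0]
    - [1, 0.2, 0, 0, 0]
    - [1, 0.3, 0, 0, 0]
    - [1, 0.3, 0, 0, 0]
    - [1, 0.3, 0, 0, 0]
    - [1, 0.3, 0, 0, 0]
    - [1, 0.3, 0, 0, 0]
    - [1, 0.2, 0, 0, 0]
    - [1, 0.1, 0, 0, 0]
    - [1, 0, 0, 0, 0]
    - [1, 0, 0, 0, 0]
  squeeze: 110

```text
time_s: 50.13
tool_pos: [0.5727, 0.3808, 0.0723]
eef_rot: [-0.001, 0.084, 0.996, -0.0]
ft_force: [-1.8, -0.3, 0.8]
finger_gap: 0.0156
finger_force: 107.5
```

```bash
python3 st.py .067; python3 - <<'E'
from pitch import *
o=env.get_obs(); k=calibration("wrist"); B=[.539,.3445,-.168]
for t,z in (('scoop',0.004),): print(t,[(u.round(),c,(tob(onz(k,u,z),B)*1e3).round()) for u,c in marks(t,'wrist')][:2])
E
```

```text
50.13 [0.5727 0.3808 0.0723] bin [27.1 41.4] 107.5 [-1.8 -0.3  0.8]
[277, 14] 0.79 scoop [35. 21.] | if on floor, bin [-84.  20.]
[351, 13] 0.73 scoop [ 35. -17.] | if on floor, bin [-84.  58.]
scoop [(array([319.,  72.]), 0.78, array([-56.,  42.]))]
```

>>> play_rows:
  motion:
    - [1, 0.1, 0, 0, 0]
    - [1, 0.1, 0, 0, 0]
    - [1, 0, 0, 0, 0]

```text
time_s: 50.53
tool_pos: [0.5672, 0.3818, 0.0725]
eef_rot: [-0.0, 0.084, 0.996, -0.0]
ft_force: [0.6, 0.4, -1.2]
finger_gap: 0.016
finger_force: 107.6
```

>>> play_rows:
  motion:
    - [1, 0.06, 0, 0, 0]
    - [1, 0, 0, 0, 0]

```text
time_s: 50.7
tool_pos: [0.5655, 0.3821, 0.0725]
eef_rot: [-0.0, 0.084, 0.996, -0.0]
ft_force: [0.3, -0.1, -0.4]
finger_gap: 0.0156
finger_force: 107.5
```

```bash
python3 st.py .067
```

```text
50.7 [0.5655 0.3821 0.0725] bin [19.8 41.5] 107.5 [ 0.3 -0.1 -0.4]
[281, 22] 0.61 scoop [31. 19.] | if on floor, bin [-87.  22.]
[352, 23] 0.61 scoop [ 31. -17.] | if on floor, bin [-87.  59.]
```

>>> play_rows:
  motion:
    - [1, 0.05, 0, 0, 0]
    - [1, 0, 0, 0, 0]
    - [1, 0, 0, -0.05, 0]
    - [1, 0, 0, -0.1, 0]
    - [1, 0, 0, -0.2, 0]
    - [1, 0, 0, -0.3, 0]
    - [1, 0, 0, -0.35, 0]
    - [1, 0, 0, -0.35, 0]
    - [1, 0, 0, -0.35, 0]
    - [1, 0, 0, -0.35, 0]
    - [1, 0, 0, -0.35, 0]
    - [1, 0, 0, -0.35, 0]
    - [1, 0, 0, -0.3, 0]
    - [1, 0, 0, -0.2, 0]
    - [1, 0, 0, -0.1, 0]
    - [1, 0, 0, -0.05, 0]
    - [1, 0, 0, 0, 0]

```text
time_s: 52.22
tool_pos: [0.5642, 0.3823, 0.1746]
eef_rot: [-0.0, 0.084, 0.996, -0.0]
ft_force: [0.8, 0.3, -2.4]
finger_gap: 0.0158
finger_force: 107.4
```

```bash
python3 st.py .067
```

```text
52.22 [0.5642 0.3823 0.1746] bin [18.6 41.5] 107.4 [ 0.8  0.3 -2.4]
[280, 26] 0.93 scoop [29. 20.] | if on floor, bin [-106.   11.]
[352, 25] 0.57 scoop [ 30. -17.] | if on floor, bin [-106.   68.]
```

Both plugs ride on the blade, 8 mm inside the lip. Slow half-turn back above the bin.

>>> play_rows:
  motion:
    - [1, 0, 0, 0, 0.001]
    - [1, 0, 0, 0, 0.002]
    - [1, 0, 0, 0, 0.003]
    - [1, 0, 0, 0, 0.004]
    - [1, 0, 0, 0, 0.005]
    - [1, 0, 0, 0, 0.006]
    - [1, 0, 0, 0, 0.007]
    - [1, 0, 0, 0, 0.008]
    - [1, 0, 0, 0, 0.008]
    - [1, 0, 0, 0, 0.008]
    - [1, 0, 0, 0, 0.008]
    - [1, 0, 0, 0, 0.008]
    - [1, 0, 0, 0, 0.008]
    - [1, 0, 0, 0, 0.008]
    - [1, 0, 0, 0, 0.008]
    - [1, 0, 0, 0, 0.008]
    - [1, 0, 0, 0, 0.008]
    - [1, 0, 0, 0, 0.008]
    - [1, 0, 0, 0, 0.008]
    - [1, 0, 0, 0, 0.008]

```text
time_s: 53.98
tool_pos: [0.5641, 0.3823, 0.1743]
eef_rot: [-0.0, 0.48, 0.877, -0.0]
ft_force: [-0.2, 0.5, -1.4]
finger_gap: 0.0159
finger_force: 107.4
```

>>> play_rows:
  motion:
    - [1, 0, 0, 0, 0.008]
    - [1, 0, 0, 0, 0.008]
    - [1, 0, 0, 0, 0.008]
    - [1, 0, 0, 0, 0.008]
    - [1, 0, 0, 0, 0.008]
    - [1, 0, 0, 0, 0.008]
    - [1, 0, 0, 0, 0.008]
    - [1, 0, 0, 0, 0.008]
    - [1, 0, 0, 0, 0.008]
    - [1, 0, 0, 0, 0.008]
    - [1, 0, 0, 0, 0.008]
    - [1, 0, 0, 0, 0.008]
    - [1, 0, 0, 0, 0.008]
    - [1, 0, 0, 0, 0.008]
    - [1, 0, 0, 0, 0.008]
    - [1, 0, 0, 0, 0.008]
    - [1, 0, 0, 0, 0.008]
    - [1, 0, 0, 0, 0.008]
    - [1, 0, 0, 0, 0.008]
    - [1, 0, 0, 0, 0.008]

```text
time_s: 55.65
tool_pos: [0.564, 0.3822, 0.1743]
eef_rot: [-0.0, 0.843, 0.537, -0.0]
ft_force: [0.1, -0.5, -2.6]
finger_gap: 0.0159
finger_force: 107.4
```

```bash
python3 st.py .067; python3 -c "
from h import *
goto(.5,.3,.17,.074)"
```

```text
55.65 [0.564  0.3822 0.1743] bin [18.4 41.4] 107.4 [ 0.1 -0.5 -2.6]
[281, 24] 0.94 scoop [30. 19.] | if on floor, bin [ 24. 170.]
[349, 26] 0.89 scoop [ 30. -16.] | if on floor, bin [ 75. 155.]
shift units [-3.39 -0.78  0.15] yaw now 1.1359 turn units 0.1690
```

>>> play_rows:
  motion:
    - [1, 0, 0, 0, 0.008]
    - [1, 0, 0, 0, 0.008]
    - [1, 0, 0, 0, 0.008]
    - [1, 0, 0, 0, 0.008]
    - [1, 0, 0, 0, 0.008]
    - [1, 0, 0, 0, 0.008]
    - [1, 0, 0, 0, 0.008]
    - [1, 0, 0, 0, 0.008]
    - [1, 0, 0, 0, 0.008]
    - [1, 0, 0, 0, 0.008]
    - [1, 0, 0, 0, 0.008]
    - [1, 0, 0, 0, 0.008]
    - [1, 0, 0, 0, 0.008]
    - [1, 0, 0, 0, 0.008]
    - [1, 0, 0, 0, 0.008]
    - [1, 0, 0, 0, 0.008]
    - [1, 0, 0, 0, 0.007]
    - [1, 0, 0, 0, 0.006]
    - [1, 0, 0, 0, 0.005]
    - [1, 0, 0, 0, 0.004]

```text
time_s: 57.42
tool_pos: [0.5641, 0.3823, 0.1744]
eef_rot: [0.0, 0.995, 0.097, -0.0]
ft_force: [0.1, 0.6, -0.9]
finger_gap: 0.0162
finger_force: 107.4
```

>>> play_rows:
  motion:
    - [1, 0, 0, 0, 0.003]
    - [1, 0, 0, 0, 0.002]
    - [1, 0, 0, 0, 0.001]
    - [1, 0, 0, 0, 0]
    - [1, 0, 0, 0, 0]

```text
time_s: 57.83
tool_pos: [0.5643, 0.3824, 0.1746]
eef_rot: [0.0, 0.997, 0.079, -0.0]
ft_force: [-0.5, 0.3, -1.5]
finger_gap: 0.0161
finger_force: 107.4
```

```bash
python3 st.py .067; python3 -c "
from h import *
P=world([.6035,-.1004,.074],[-.16,0,0])[0]; goto(P[0],P[1],.174,.074)"
```

```text
57.83 [0.5643 0.3824 0.1746] bin [18.6 41.6] 107.4 [-0.5  0.3 -1.5]
[283, 22] 0.85 scoop [32. 18.] | if on floor, bin [131. 109.]
[351, 25] 0.85 scoop [ 31. -17.] | if on floor, bin [146.  58.]
shift units [-6.55 15.65  0.02] yaw now 0.158 turn units 0.0134
```

>>> play_rows:
  motion:
    - [1, 0, 0, 0, 0.001]
    - [1, 0, 0, 0, 0.002]
    - [1, 0, 0, 0, 0.0025]
    - [1, 0, 0, 0, 0.0025]
    - [1, 0, 0, 0, 0.0025]
    - [1, 0, 0, 0, 0.002]
    - [1, 0, 0, 0, 0.0009]
    - [1, 0, 0, 0, 0]
    - [1, 0, 0, 0, 0]

```text
time_s: 58.68
tool_pos: [0.5643, 0.3824, 0.1746]
eef_rot: [-0.0, 0.999, 0.037, -0.0]
ft_force: [0.4, 0.0, -2.2]
finger_gap: 0.0161
finger_force: 107.4
```

```bash
python3 -c "
from h import *
P=world([.6035,-.1004,.074],[-.16,0,0])[0]; goto(P[0],P[1],.174,.074)"
```

```text
shift units [-5.21 16.15  0.02] yaw now 0.0735 turn units -0.0001
```

>>> play_rows:
  motion:
    - [1, -0.016, 0.05, 0, 0]
    - [1, -0.032, 0.1, 0, 0]
    - [1, -0.048, 0.15, 0, 0]
    - [1, -0.065, 0.2, 0, 0]
    - [1, -0.081, 0.25, 0, 0]
    - [1, -0.097, 0.3, 0, 0]
    - [1, -0.113, 0.35, 0, 0]
    - [1, -0.129, 0.4, 0, 0]
    - [1, -0.145, 0.45, 0, 0]
    - [1, -0.161, 0.5, 0, 0]
    - [1, -0.164, 0.507, 0, 0]
    - [1, -0.164, 0.507, 0, 0]
    - [1, -0.164, 0.507, 0, 0]
    - [1, -0.164, 0.507, 0, 0]
    - [1, -0.164, 0.507, 0, 0]
    - [1, -0.164, 0.507, 0, 0]
    - [1, -0.164, 0.507, 0, 0]
    - [1, -0.164, 0.507, 0, 0]
    - [1, -0.164, 0.507, 0, 0]
    - [1, -0.164, 0.507, 0, 0]

```text
time_s: 60.35
tool_pos: [0.5055, 0.1413, 0.1746]
eef_rot: [0.0, 0.999, 0.037, 0.0]
ft_force: [-0.0, 0.3, -2.2]
finger_gap: 0.016
finger_force: 107.4
```

>>> play_rows:
  motion:
    - [1, -0.164, 0.507, 0, 0]
    - [1, -0.164, 0.507, 0, 0]
    - [1, -0.164, 0.507, 0, 0]
    - [1, -0.164, 0.507, 0, 0]
    - [1, -0.164, 0.507, 0, 0]
    - [1, -0.164, 0.507, 0, 0]
    - [1, -0.164, 0.507, 0, 0]
    - [1, -0.164, 0.507, 0, 0]
    - [1, -0.164, 0.507, 0, 0]
    - [1, -0.164, 0.507, 0, 0]
    - [1, -0.164, 0.507, 0, 0]
    - [1, -0.164, 0.507, 0, 0]
    - [1, -0.145, 0.45, 0, 0]
    - [1, -0.129, 0.4, 0, 0]
    - [1, -0.113, 0.35, 0, 0]
    - [1, -0.097, 0.3, 0, 0]
    - [1, -0.081, 0.25, 0, 0]
    - [1, -0.065, 0.2, 0, 0]
    - [1, -0.048, 0.15, 0, 0]
    - [1, -0.032, 0.1, 0, 0]

```text
time_s: 62.02
tool_pos: [0.4439, -0.1113, 0.1746]
eef_rot: [-0.0, 0.999, 0.037, 0.0]
ft_force: [0.0, 0.1, -2.8]
finger_gap: 0.0165
finger_force: 107.4
```

>>> play_rows:
  motion:
    - [1, -0.016, 0.05, 0, 0]
    - [1, 0, 0, 0, 0]
    - [1, 0, 0, 0, 0]

```text
time_s: 62.27
tool_pos: [0.4437, -0.1123, 0.1746]
eef_rot: [-0.0, 0.999, 0.037, 0.0]
ft_force: [0.9, -0.6, -1.5]
finger_gap: 0.0161
finger_force: 107.4
```

```bash
python3 st.py .067; python3 -c "
from h import *
P=world([.6035,-.1004,.074],[-.11,0,0])[0]; goto(P[0],P[1],.145,.074)"
```

```text
62.27 [ 0.4437 -0.1123  0.1746] bin [ -17.6 -466.3] 107.4 [ 0.9 -0.6 -1.5]
[351, 24] 0.87 scoop [ 31. -17.] | if on floor, bin [ 111. -461.]
[282, 23] 0.79 scoop [31. 19.] | if on floor, bin [  99. -408.]
[311, 11] 0.31 scoop [37.  4.] | if on floor, bin [ 113. -428.]
shift units [1.67 0.   0.99] yaw now 0.0738 turn units -0.0000
```

Both are still aboard. Glide in, lower below the rim, and shake off.

>>> play_rows:
  motion:
    - [1, 0.03, 0, 0, 0]
    - [1, 0.06, 0, 0, 0]
    - [1, 0.09, 0, 0, 0]
    - [1, 0.12, 0, 0, 0]
    - [1, 0.15, 0, 0, 0]
    - [1, 0.15, 0, 0, 0]
    - [1, 0.15, 0, 0, 0]
    - [1, 0.15, 0, 0, 0]
    - [1, 0.15, 0, 0, 0]
    - [1, 0.15, 0, 0, 0]
    - [1, 0.15, 0, 0, 0]
    - [1, 0.15, 0, 0, 0]
    - [1, 0.12, 0, 0, 0]
    - [1, 0.09, 0, 0, 0]
    - [1, 0.06, 0, 0, 0]
    - [1, 0.03, 0, 0, 0]
    - [1, 0, 0, 0, 0]

```text
time_s: 63.78
tool_pos: [0.4975, -0.1085, 0.1745]
eef_rot: [-0.0, 0.999, 0.037, -0.0]
ft_force: [-0.2, -0.4, -0.9]
finger_gap: 0.0161
finger_force: 107.4
```

>>> play_rows:
  motion:
    - [1, 0, 0, 0.1, 0]
    - [1, 0, 0, 0.2, 0]
    - [1, 0, 0, 0.3, 0]
    - [1, 0, 0, 0.4, 0]
    - [1, 0, 0, 0.4, 0]
    - [1, 0, 0, 0.4, 0]
    - [1, 0, 0, 0.3, 0]
    - [1, 0, 0, 0.2, 0]
    - [1, 0, 0, 0.1, 0]
    - [1, 0, 0, 0, 0]
    - [1, 0, 0, 0, 0]

```text
time_s: 64.7
tool_pos: [0.4976, -0.1085, 0.1027]
eef_rot: [0.0, 0.999, 0.037, 0.0]
ft_force: [0.1, -0.4, -1.4]
finger_gap: 0.016
finger_force: 107.4
```

```bash
python3 st.py .067; python3 -c "
from h import *
o=env.get_obs(); print('tcp basket',tob(o['tool_pos'],[.6035,-.1004,.074])); k=calibration('wrist')
print([(u.round(),c,tob(onz(k,u,o['tool_pos'][2]-.067),[.6035,-.1004,.074]).round(4)) for u,c in marks('scoop','wrist')][:2])"
```

```text
64.7 [ 0.4976 -0.1085  0.1027] bin [  34.9 -453.6] 107.4 [ 0.1 -0.4 -1.4]
[280, 24] 0.86 scoop [31. 20.] | if on floor, bin [ 139. -404.]
[351, 23] 0.71 scoop [ 31. -17.] | if on floor, bin [ 149. -446.]
[350, 1] 0.68 scoop [ 42. -16.] | if on floor, bin [ 161. -442.]
[579, 161] 0.47 scoop [ -40. -148.] | if on floor, bin [ 105. -615.]
tcp basket [-0.10592768 -0.00032724]
[(array([320.,  74.]), 0.88, array([-0.0228, -0.0013]))]
```

>>> play_rows:
  motion:
    - [1, -0.1, 0, 0, 0]
    - [1, -0.08, 0, 0, 0]
    - [1, 0, 0, 0, 0]
    - [1, 0.9, 0, 0, 0]
    - [1, 0.7, 0, 0, 0]
    - [1, -0.9, 0, 0, 0]
    - [1, -0.7, 0, 0, 0]
    - [1, 0, 0, 0, 0]
    - [1, 0, 0, 0, 0]
    - [1, 0, 0, 0, 0]

```text
time_s: 65.68
tool_pos: [0.4929, -0.1091, 0.103]
eef_rot: [0.0, 0.999, 0.037, 0.001]
ft_force: [0.1, 0.5, -1.5]
finger_gap: 0.0158
finger_force: 108.3
```

```bash
python3 st.py .067; python3 - <<'E'
import cv2,glob,os
im=cv2.imread(max(glob.glob("pics/t*.png"),key=os.path.getmtime))
for r in range(0,150,8): print(r," ".join("%3d"%v for v in im[r,230:420:10].mean(1)))
E
```

```text
65.68 [ 0.4929 -0.1091  0.103 ] bin [  30.4 -454.9] 108.3 [ 0.1  0.5 -1.5]
[331, 2] 0.71 scoop [41. -6.] | if on floor, bin [ 153. -433.]
[359, 0] 0.46 scoop [ 42. -20.] | if on floor, bin [ 158. -448.]
0 226 228 226 225 228 226 229 229 151 111  68  66  61  65  44 227 224 209 208
8 225 227 227 227 228 225 229 230 169  61  82  55 131 136 230 228 224 211 214
16 225 228 226 229 230 230 231 230 231 229 230 230 229 230 231 229 227 209 215
24 216 231 229 228 229 229 231 232 230 230 231 230 230 231 230 229 228 213 219
32 216 221 170 221 223 231 231 230 228 229 229 230 230 230 228 226 159 215 220
40 214 215 171 134 230 230 231 232 231 231 231 232 231 231 232  92 159 218 232
48 223 226 173  93 237 234 167 164 206 237 235 165 174 202 239  99 195 216 173
56 224 226 232  96 167 170 170 171 172 172 172 171 175 175 153  96 231 216 138
64 146 194 231  96 175 174 169 173 174 176 176 173 175 174 152  96 165 136 132
72 156 156 234  98 232 232 231 232 232 233 231 233 232 233 232  92 158 137 113
80 233 210 234  93 232 232 232 232 233 233 232 232 233 232 228  94 236 214  94
88 227 227 232  95 233 232 232 233 234 233 232 233 233 233 230  92 221 214  86
96 223 226 232  95 232 233 233 233 232 233 234 233 234 232 230  95 216 214  85
104 221 227 233  95 232 233 233 232 233 234 231 233 233 232 233  96 232 214  86
112 223 227 226  95 231 232 233 232 242 243 243 233 231 230 242  96 220 212  89
120 223 228 217  98 229 230 230  72  74  73  72  69 231 233 159  94 217 211  94
128 226 229 218  94 224 226 230  85  88  89  90  91 227 227 220  90 216 211  95
136 234 231 237 240 240 239 241  93  91  93  96  96 239 238 238 238 221 214  97
144 105 103 107 105 107 109 113  97  92  94  95  95 110 113 112 113 113 108 108
```

The blade is empty. Back out, lift and carry the scoop above the mat, and check the bin and basket before laying it down.

>>> play_rows:
  motion:
    - [1, 0, 0, -0.45, 0]
    - [1, 0, 0, -0.45, 0]
    - [1, 0, 0, -0.45, 0]
    - [1, 0, 0, 0, 0]
    - [1, -0.8, 0, 0, 0]
    - [1, -0.9, 0, 0, 0]
    - [1, -0.9, 0, 0, 0]
    - [1, 0, 0, -0.8, 0]
    - [1, 0, 0, -0.9, 0]
    - [1, 0, 0, -0.9, 0]
    - [1, 0, 0, 0, -0.0073]
    - [1, 0, 0, 0, -0.0072]
    - [1, 0, 0, 0, 0]
    - [1, 0, 0, 0, 0]

```text
time_s: 66.95
tool_pos: [0.4143, -0.1145, 0.2206]
eef_rot: [-0.0, 0.997, 0.082, -0.0]
ft_force: [-0.6, 0.2, -2.0]
finger_gap: 0.0156
finger_force: 108.3
```

```bash
python3 -c "
from h import *
goto(.5288,.0816,.2,.165)
B=[.6035,-.1004,.074]; C=[.539,.3445,-.168]
for c in ('scene','side'):
    read_camera(c); k=calibration(c)
    for d in boxes_of('plug0',c):
        if d['confidence']>.2: print(c,np.round(d['xy']),round(d['confidence'],2),'basket',(tob(onz(k,d['xy'],.016),B)*1e3).round(),'bin',(tob(onz(k,d['xy'],.016),C)*1e3).round())"
```

```text
shift units [ 4.83 -5.83  0.69] yaw now 0.1633 turn units -0.0003
scene [301. 316.] 0.24 basket [175. 303.] bin [235. -92.]
side [330. 223.] 0.63 basket [ 17. -18.] bin [ 159. -441.]
side [386. 203.] 0.52 basket [ -74. -231.] bin [ 122. -670.]
side [310. 189.] 0.43 basket [ 196. -136.] bin [ 361. -513.]
```

>>> play_rows:
  motion:
    - [1, 0.6, -0.73, 0, 0]
    - [1, 0.6, -0.73, 0, 0]
    - [1, 0.6, -0.73, 0, 0]
    - [1, 0.6, -0.73, 0, 0]
    - [1, 0.6, -0.73, 0, 0]
    - [1, 0.6, -0.73, 0, 0]
    - [1, 0.6, -0.73, 0, 0]
    - [1, 0.63, -0.72, 0, 0]
    - [1, 0, 0, 0, 0]
    - [1, 0, 0, 0, 0]
    - [1, 0, 0, 0, 0]

```text
time_s: 68.07
tool_pos: [0.5279, 0.0814, 0.2205]
eef_rot: [0.0, 0.997, 0.082, -0.001]
ft_force: [0.1, 0.3, -0.9]
finger_gap: 0.016
finger_force: 108.4
```

```bash
python3 st.py .067; python3 - <<'E'
from fit import *
import glob,os
k={a:b for a,b in np.load("last.npz").items()}; B=[.6035,-.1004,.074]
im=cv2.imread(max(glob.glob("pics/t*.png"),key=os.path.getmtime))
R4=np.array([[70,66,60],[70,-66,60],[-70,-66,60],[-70,66,60]])/1e3; u=proj(k,world(B,R4)); print(u.round())
m=np.zeros((400,640),np.uint8); cv2.fillConvexPoly(m,u.astype(int),1)
# metric top view of basket floor region at plug-centre height, dark pixels
g=np.array([[x,y,.015] for x in np.arange(64,-66,-4) for y in np.arange(62,-64,-3)])/[1e3,1e3,1]
uv=proj(k,world(B,g)).round().astype(int); v=[int(im[b,a].mean()) if 0<=a<640 and 0<=b<400 else -1 for a,b in uv]
v=np.array(v).reshape(-1,42)
for r in v: print("".join(" " if x<0 else "#" if x<75 else "+" if x<140 else "." for x in r))
for d in boxes_of("plug0","wrist"): print(np.round(d["xy"]),round(d["confidence"],2),(tob(onz(k,d["xy"],.015),B)*1e3).round())
print([(q.round(),c,onz(k,q,0)[:2].round(4)) for q,c in marks("basket","wrist")][:1],[(q.round(),c,onz(k,q,.17)[:2].round(4)) for q,c in marks("bail_mid","wrist")][:1])
E
```

```text
68.07 [0.5279 0.0814 0.2205] bin [  33.1 -261.3] 108.4 [ 0.1  0.3 -0.9]
[491, 66] 0.87 scoop [ 10. -91.] | if on floor, bin [ 179. -383.]
[482, 140] 0.78 scoop [-28. -92.] | if on floor, bin [ 115. -406.]
[496, 111] 0.77 scoop [-12. -97.] | if on floor, bin [ 144. -405.]
[540, 100] 0.77 scoop [  -7. -120.] | if on floor, bin [ 167. -441.]
[547, 70] 0.73 scoop [   9. -121.] | if on floor, bin [ 193. -433.]
[574, 86] 0.66 scoop [   0. -137.] | if on floor, bin [ 188. -465.]
[520, 65] 0.65 scoop [  11. -106.] | if on floor, bin [ 189. -407.]
[[484.  32.]
 [647.  47.]
 [593. 212.]
 [450. 200.]]
+#++#.+########++###++####+###+######+####
+##+#.+####.+++#####.##++#+#####.+++++++##
+#+++..###.+#+######.+#####+.+##+.+.+.+#+#
+##+#..###.#########.########..#..###..+++
+#++#..###.#########+##################++#
+#++#..##++##+++###+##.###############++#+
+#++#..##+##...+++....+++###+.+######+.###
+#++#..+................++##########++###+
+#++#...................#######++##++###++
+#++#..................+######+.#+++#..+++
+#++#.................++#####+.+##.....+++
+#+++........+++##.....++###+
[... 473 characters left out ...]
......+++.+++
+++++......+.........................+.+++
+++++.................................++++
+++++.................................++++
+++++..................................+++
+++++..................................+++
+++++..................................+++
+++++.................................++++
+++++..................................+++
+#+++..................................+++
+#++#.................................++++
[491.  66.] 0.87 [51. 34.]
[482. 140.] 0.78 [-17.  27.]
[496. 111.] 0.77 [11. 21.]
[540. 100.] 0.77 [ 25. -19.]
[547.  70.] 0.73 [ 52. -19.]
[574.  86.] 0.66 [ 40. -48.]
[520.  65.] 0.65 [54.  8.]
[(array([504., 125.]), 0.58, array([ 0.6021, -0.0991]))] []
```

```bash
python3 - <<'E'
from fit import *
import glob,os
k={a:b for a,b in np.load("last.npz").items()}
im=cv2.imread(max(glob.glob("pics/t*.png"),key=os.path.getmtime)).mean(2).astype(int)
for r in range(40,160,4): print(r," ".join("%3d"%v for v in im[r,465:610:5]))
C=[.539,.3445,-.168]
g=np.array([[x,y,.012] for x in np.arange(100,-96,-6) for y in np.arange(82,-84,-4)])/[1e3,1e3,1]
uv=proj(k,world(C,g)).round().astype(int); v=np.array([int(im[b,a]) if 0<=a<640 and 0<=b<400 else -1 for a,b in uv]).reshape(-1,42)
for r in v: print("".join(" " if x<0 else "#" if x<60 else "+" if x<90 else "." for x in r))
E
```

```text
40  75  60  75  75 208  76 150 241 231 221 218 215 212 217 217 223 228 196 125 104  71  65  70  74  76  74  76  78  76
44  78  62  79 163 170  74  74  74  75  77  69  67  59  50  92 220 220 216 215 212 211 210 210 214 222 196 160 129  81
48  79  69  77 230  55  76  74  76  73  76  77  74  74  74  73  72  75  71  69  69  62  54  84 160 198 206 215 213 209
52  78  78  77 224 122 124  72  67  71  74  76  75  75  74  72  74  72  74  72  71  70  68  71  72  73  70  66  68  63
56  80  75  77 220  41  45  81 150 156  74  40  44  73  34 105  70  72  57  54  72  72  69  70  70  73  73  70  68  66
60  65  81  75 226  48  50 141  47 132  49  45  53  68  36  81 137  53  38  45  37 131 127  97  80  74  75  74  73  77
64  58  84  79 218  53  62 148  53  41  44  52  65 158  42  43  40 120 133  41  48 146 139 123 125 113  70  74  76  73
68  79  79 165 160  52  55 142  55  42  51  53  56 144  52  49  44  47  92 157  47 144 132 116 127  67  74  76  75  77
72  85  79 215  34  49 133  46  47  36  48  48  48 134  51  42  46  54  59 143  38 240  60 192 198  73  78  78  76  78
76  75  76 226  33  61 103  5
[... 3203 characters left out ...]
...#...#####
        .....##########..............#####
        .....+#########..............#####
        .....##########..............#####
        .....##########..............#####
         ....+#########..............#####
         ....##########..............#####
         ....##########..............#####
         ....+#########..............#####
         ....##########..............#####
         ....##########..............#####
         ....##########..............#####
         ....##########..............#####
          ...+#########..............#####
          ...##########..............#####
          ...##########..............#####
          ##.+#########.####.#+#+.+#.#####
```

The basket holds 7 plugs (52,8…; all inside the walls) and the bin is clear. Lay the scoop down.

>>> play_rows:
  motion:
    - [1, 0, 0, 0.5, 0]
    - [1, 0, 0, 0.8, 0]
    - [1, 0, 0, 0.8, 0]
    - [1, 0, 0, 0.8, 0]
    - [1, 0, 0, 0.8, 0]
    - [1, 0, 0, 0.7, 0]
    - [1, 0, 0, 0.4, 0]
    - [1, 0, 0, 0.1, 0]
    - [1, 0, 0, 0, 0]
    - [1, 0, 0, 0, 0]

```text
time_s: 69.15
tool_pos: [0.5289, 0.0814, 0.0746]
eef_rot: [-0.0, 0.997, 0.082, 0.0]
ft_force: [-0.9, 0.6, -1.7]
finger_gap: 0.0162
finger_force: 108.5
```

>>> play_rows:
  motion:
    - [1, 0, 0, 0.04, 0]
    - [1, 0, 0, 0, 0]
    - [1, 0, 0, 0, 0]

```text
time_s: 69.4
tool_pos: [0.529, 0.0817, 0.0734]
eef_rot: [-0.0, 0.997, 0.082, 0.001]
ft_force: [-0.2, -0.5, -1.0]
finger_gap: 0.016
finger_force: 108.4
```

>>> play_rows:
  motion:
    - [1, 0, 0, 0.06, 0]
    - [1, 0, 0, 0, 0]
    - [1, 0, 0, 0, 0]

```text
time_s: 69.65
tool_pos: [0.5287, 0.0817, 0.0721]
eef_rot: [0.0, 0.997, 0.082, 0.0]
ft_force: [-4.5, -0.3, 11.2]
finger_gap: 0.0161
finger_force: 110.4
```

>>> play_rows:
  motion:
    - [0.5, 0, 0, 0, 0]
    - [0.3, 0, 0, 0, 0]
    - [0.1, 0, 0, 0, 0]
    - [0, 0, 0, 0, 0]
    - [0, 0, 0, 0, 0]
    - [0, 0, 0, 0, 0]
    - [0, 0, 0, 0, 0]
    - [0, 0, 0, -0.4, 0]
    - [0, 0, 0, -0.8, 0]
    - [0, 0, 0, -0.9, 0]
    - [0, 0, 0, -0.9, 0]
    - [0, 0, 0, -0.9, 0]
    - [0, 0, 0, -0.9, 0]
    - [0, 0, 0, -0.9, 0]
    - [0, 0, 0, -0.9, 0]
    - [0, 0, 0, -0.9, 0]
    - [0, 0, 0, 0, 0]
    - [0, 0, 0, 0, 0]

```text
time_s: 71.15
tool_pos: [0.5294, 0.0818, 0.2976]
eef_rot: [-0.0, 0.997, 0.082, 0.002]
ft_force: [-0.1, 0.8, -0.3]
finger_gap: 0.0855
finger_force: 0.0
```

```bash
python3 st.py .067 && python3 - <<'E'
from fit import *
k=calibration("wrist"); o=env.get_obs()
for t,z in (('scoop',0.004),('scoop_grip',.089),('basket',0),('bail_mid',.17)): print(t,[(u.round(),c,onz(k,u,z)[:2].round(4)) for u,c in marks(t,'wrist')][:2])
B=[.6035,-.1004,.074]; P=world(B,[-.0,.04,0])[0]; print(P); goto(P[0],P[1],o["tool_pos"][2],.074)
# hook from w2 network
E
```

```text
71.15 [0.5294 0.0818 0.2976] bin [  34.5 -260.6] 0.0 [-0.1  0.8 -0.3]
[505, 77] 0.9 scoop [  5. -99.] | if on floor, bin [ 194. -434.]
[453, 137] 0.85 scoop [-26. -75.] | if on floor, bin [ 113. -406.]
[505, 100] 0.7 scoop [  -7. -101.] | if on floor, bin [ 171. -446.]
[481, 74] 0.63 scoop [  7. -87.] | if on floor, bin [ 189. -406.]
[526, 91] 0.62 scoop [  -2. -112.] | if on floor, bin [ 189. -464.]
[462, 109] 0.58 scoop [-12. -79.] | if on floor, bin [ 146. -403.]
[456, 72] 0.56 scoop [  8. -73.] | if on floor, bin [ 181. -378.]
scoop [(array([234., 269.]), 0.98, array([0.3559, 0.1704])), (array([320.,  90.]), 0.71, array([0.6078, 0.0931]))]
scoop_grip [(array([215., 359.]), 0.82, array([0.2806, 0.1664])), (array([319., 163.]), 0.65, array([0.5346, 0.0825]))]
basket [(array([474., 122.]), 0.93, array([ 0.6003, -0.1006])), (array([458.,  75.]), 0.54, array([ 0.6505, -0.0661]))]
bail_mid [(array([567., 135.]), 0.67, array([ 0.6005, -0.0977])), (array([628., 199.]), 0.3, array([ 0.5604, -0.163 ]))]
[ 0.6005427  -0.06050947  0.        ]
shift units [ 1.61  5.07 -0.02] yaw now 0.1645 turn units 0.0144
```

The scoop lies at (0.608, 0.093) and all seven plugs are in the basket. Turn to grip the bail (fingers closing across it).

>>> play_rows:
  motion:
    - [0, 0, 0, -0.5, -0.0195]
    - [0, 0, 0, -0.5, -0.0195]
    - [0, 0, 0, -0.5, -0.0195]
    - [0, 0, 0, -0.5, -0.0195]
    - [0, 0, 0, 0, -0.0195]
    - [0, 0, 0, 0, -0.0195]
    - [0, 0, 0, 0, -0.0195]
    - [0, 0, 0, 0, -0.0195]
    - [0, 0, 0, 0, -0.0195]
    - [0, 0, 0, 0, -0.0195]
    - [0, 0, 0, 0, -0.0195]
    - [0, 0, 0, 0, -0.0195]
    - [0, -0.7, -0.2, 0, 0]
    - [0, -0.8, -0.2, 0, 0]
    - [0, -0.8, -0.2, 0, 0]
    - [0, -0.8, -0.2, 0, 0]
    - [0, 0, 0, 0, 0]
    - [0, 0, 0, 0, 0]
    - [0, 0, 0, 0, 0]

```text
time_s: 73.03
tool_pos: [0.5106, -0.0124, 0.3557]
eef_rot: [-0.0, 0.684, 0.729, -0.0]
ft_force: [0.3, -0.8, -0.4]
finger_gap: 0.0852
finger_force: 0.0
```

```bash
python3 - <<'E'
from fit import *
o=env.get_obs(); k=calibration("wrist"); im=read_camera("wrist")[:,:,::-1].copy(); cv2.imwrite("pics/b1.png",im); np.savez("b1",**k)
print(o["tool_pos"].round(4))
for t,z in (('basket',0),('bail_mid',.17),('hook',0),('hook_seat',.26)): print(t,[(u.round(),c,onz(k,u,z)[:2].round(4)) for u,c in marks(t,'wrist')][:2])
for t in ("basket","hook"):
    for d in outline_of(t,"wrist")[:2]:
        yy,xx=np.where(d["region"]); print(t,round(d["confidence"],2),xx.min(),xx.max(),yy.min(),yy.max(),len(xx))
        if t=="basket":
            print(fit(k,d["region"],BASK+[np.array([[-4,s*66-4,0],[4,s*66-4,0],[-4,s*66+4,0],[4,s*66+4,0],[-4,s*66-4,170],[4,s*66-4,170],[-4,s*66+4,170],[4,s*66+4,170]])/1e3 for s in(-1,1)]+box(-5,5,-66,66,165,175),(.602,-.1,.074)))
P=world([.602,-.1,.074],[0,.038,0])[0]; goto(P[0],P[1],.1515,.074+np.pi/2)
E
```

```text
[ 0.5106 -0.0124  0.3557]
basket [(array([378., 211.]), 0.73, array([ 0.6051, -0.0999]))]
bail_mid [(array([399., 259.]), 0.59, array([ 0.5994, -0.0972]))]
hook [(array([325., 338.]), 0.96, array([ 0.5414, -0.327 ]))]
hook_seat []
basket 0.64 328 438 168 321 9968
(array([ 0.6015, -0.1   ,  0.0717]), np.float64(0.155))
hook 0.69 262 414 291 371 8864
shift units [-1.85  2.84  6.82] yaw now 1.6356 turn units -0.0015
```

>>> play_rows:
  motion:
    - [0, -0.46, 0.71, 0.7, -0.0015]
    - [0, -0.46, 0.71, 0.8, 0]
    - [0, -0.46, 0.71, 0.8, 0]
    - [0, -0.47, 0.71, 0.8, 0]
    - [0, 0, 0, 0.8, 0]
    - [0, 0, 0, 0.8, 0]
    - [0, 0, 0, 0.8, 0]
    - [0, 0, 0, 0.8, 0]
    - [0, 0, 0, 0.5, 0]
    - [0, 0, 0, 0, 0]
    - [0, 0, 0, 0, 0]

```text
time_s: 74.3
tool_pos: [0.5992, -0.0617, 0.1516]
eef_rot: [-0.001, 0.681, 0.733, -0.0]
ft_force: [-0.1, -0.1, 0.7]
finger_gap: 0.0853
finger_force: 0.0
```

>>> play_rows:
  motion:
    - [0.5, 0, 0, 0, 0]
    - [0.7, 0, 0, 0, 0]
    - [0.8, 0, 0, 0, 0]
    - [1, 0, 0, 0, 0]
    - [1, 0, 0, 0, 0]
    - [1, 0, 0, 0, 0]
    - [1, 0, 0, 0, 0]
    - [1, 0, 0, 0, 0]
    - [1, 0, 0, 0, 0]
    - [1, 0, 0, 0, 0]
  squeeze: 115

```text
time_s: 75.13
tool_pos: [0.5994, -0.062, 0.1526]
eef_rot: [-0.0, 0.681, 0.733, -0.0]
ft_force: [-3.0, -0.1, 6.5]
finger_gap: 0.0063
finger_force: 112.6
```

>>> play_rows:
  motion:
    - [1, 0, 0, -0.05, 0]
    - [1, 0, 0, -0.1, 0]
    - [1, 0, 0, -0.15, 0]
    - [1, 0, 0, -0.15, 0]
    - [1, 0, 0, -0.1, 0]
    - [1, 0, 0, -0.05, 0]
    - [1, 0, 0, 0, 0]
    - [1, 0, 0, 0, 0]
    - [1, 0, 0, 0, 0]

```text
time_s: 75.88
tool_pos: [0.5993, -0.062, 0.1699]
eef_rot: [-0.0, 0.681, 0.733, -0.0]
ft_force: [-0.4, 0.5, -4.8]
finger_gap: 0.0059
finger_force: 112.5
```

```bash
python3 st.py; python3 - <<'E'
from fit import *
o=env.get_obs(); print(o["wrist_torque"].round(3),o["finger_gap"])
im=read_camera("side")[:,:,::-1].copy(); cv2.imwrite("pics/side3.png",im); k=calibration("side")
for t,z in (("basket",.018),("bail_mid",.188)): print([(u.round(1),c,onz(k,u,z).round(3)) for u,c in marks(t,"side")][:2])
E
```

```text
75.88 [ 0.5993 -0.062   0.1699] bin [ 127.5 -390.6] 112.5 [-0.4  0.5 -4.8]
[0.203 0.084 0.078] 0.005931907875780181
[(array([329.9, 230.8]), 0.95, array([ 0.594, -0.081,  0.018])), (array([323.8, 217.3]), 0.5, array([ 0.657, -0.124,  0.018]))]
[(array([334.2, 180.4]), 0.61, array([ 0.611, -0.117,  0.188]))]
```

```bash
python3 - <<'E'
from fit import *
im,k=ld("w2")
P=np.array([[95,80,30],[95,-80,30],[-95,-80,30],[-95,80,30],[120,0,285],[4,0,255]])/1e3
u=np.array([[360.2,137.4],[462,133],[463,241.7],[368.4,249.9],[491,128.5],[474.2,248]])
r=least_squares(lambda p:(proj(k,world(p,P))-u).ravel(),(.54,-.33,.05),loss="soft_l1"); print(r.x.round(4),r.fun.reshape(-1,2).round(1).tolist())
a,b=onz(k,u[4],.285),onz(k,u[5],.255); print("post",a.round(4),"seat",b.round(4),"yaw",np.arctan2(*(a-b)[[1,0]]).round(3),np.hypot(*(a-b)[:2]).round(4))
for c in ("scene","side"):
    read_camera(c) if c=="scene" else None
    kk=calibration(c); print(c,[(q.round(1),cc,onz(kk,q,.26)[:2].round(4)) for q,cc in marks("hook_seat",c)][:1],[(onz(kk,q,0)[:2].round(4),cc) for q,cc in marks("hook",c)][:1])
print("w1"); im,k1=ld("w1"); print(onz(k1,[511,20],.26).round(4))
E
```

```text
[ 0.5415 -0.3229  0.1059] [[-1.4, 0.6], [1.7, -6.5], [0.2, -0.1], [-0.9, 1.2], [0.7, 0.7], [-0.5, -1.2]]
post [ 0.6614 -0.3097  0.285 ] seat [ 0.5442 -0.3231  0.255 ] yaw 0.114 0.118
scene [(array([259.7, 130.4]), 0.97, array([ 0.5393, -0.3258]))] [(array([ 0.5431, -0.3248]), 0.97)]
side [(array([393.8, 143.9]), 0.67, array([ 0.5358, -0.3243]))] [(array([ 0.5403, -0.3332]), 0.76)]
w1
[ 0.54   -0.3227  0.26  ]
```

The basket hangs in the grip (about 4.8 N). Raise it, then go around to the hook's −x side.

>>> play_rows:
  motion:
    - [1, 0, 0, -0.1, 0]
    - [1, 0, 0, -0.25, 0]
    - [1, 0, 0, -0.4, 0]
    - [1, 0, 0, -0.5, 0]
    - [1, 0, 0, -0.5, 0]
    - [1, 0, 0, -0.5, 0]
    - [1, 0, -0.1, -0.5, 0]
    - [1, 0, -0.2, -0.5, 0]
    - [1, 0, -0.3, -0.4, 0]
    - [1, 0, -0.4, -0.3, 0]
    - [1, 0, -0.5, -0.25, 0]
    - [1, 0, -0.5, -0.1, 0]
    - [1, 0, -0.5, 0, 0]
    - [1, 0, -0.5, 0, 0]
    - [1, 0, -0.5, 0, 0]
    - [1, 0, -0.5, 0, 0]
    - [1, 0, -0.5, 0, 0]
    - [1, 0, -0.4, 0, 0]
    - [1, 0, -0.3, 0, 0]
    - [1, 0, -0.2, 0, 0]

```text
time_s: 77.95
tool_pos: [0.4369, -0.0739, 0.2996]
eef_rot: [0.0, 0.681, 0.733, 0.0]
ft_force: [0.7, 0.1, -5.2]
finger_gap: 0.0059
finger_force: 112.6
```

>>> play_rows:
  motion:
    - [1, 0, -0.1, 0, -0.0025]
    - [1, 0, 0, 0, -0.0026]
    - [1, 0, 0, 0, 0]
    - [1, 0, 0, 0, 0]

```text
time_s: 78.28
tool_pos: [0.4355, -0.0741, 0.2991]
eef_rot: [0.0, 0.669, 0.743, 0.0]
ft_force: [-0.2, -0.2, -5.0]
finger_gap: 0.006
finger_force: 112.6
```

```bash
python3 st.py; python3 -c "
from h import *
goto(.4281,-.2977,.30,1.676)"
```

```text
78.28 [ 0.4355 -0.0741  0.2991] bin [ -32. -430.] 112.6 [-0.2 -0.2 -5. ]
shift units [-7.39 -1.03 -0.03] yaw now 1.6764 turn units 0.0001
```

>>> play_rows:
  motion:
    - [1, -0.1, -0.02, 0, 0]
    - [1, -0.2, -0.03, 0, 0]
    - [1, -0.3, -0.04, 0, 0]
    - [1, -0.4, -0.06, 0, 0]
    - [1, -0.5, -0.07, 0, 0]
    - [1, -0.5, -0.07, 0, 0]
    - [1, -0.5, -0.07, 0, 0]
    - [1, -0.5, -0.07, 0, 0]
    - [1, -0.5, -0.07, 0, 0]
    - [1, -0.5, -0.07, 0, 0]
    - [1, -0.5, -0.07, 0, 0]
    - [1, -0.5, -0.07, 0, 0]
    - [1, -0.5, -0.07, 0, 0]
    - [1, -0.5, -0.07, 0, 0]
    - [1, -0.4, -0.06, 0, 0]
    - [1, -0.4, -0.06, 0, 0]
    - [1, -0.3, -0.04, 0, 0]
    - [1, -0.2, -0.03, 0, 0]
    - [1, -0.1, -0.02, 0, 0]
    - [1, 0, 0, 0, 0]

```text
time_s: 79.95
tool_pos: [0.4266, -0.2986, 0.299]
eef_rot: [-0.0, 0.669, 0.743, -0.0]
ft_force: [-0.1, -0.2, -4.5]
finger_gap: 0.006
finger_force: 112.6
```

```bash
python3 st.py; python3 - <<'E'
from fit import *
goto(.5395,-.286,.30,1.676)
for c in ("scene","side"):
    im=read_camera(c)[:,:,::-1].copy(); cv2.imwrite(f"pics/{c}4.png",im)
S,D=calibration("scene"),calibration("side")
m={}
for t in ("bail_mid","hook_seat","basket"):
    for c in ("scene","side"):
        read_camera(c); m[t,c]=marks(t,c); print(t,c,[(q.round(1),cc) for q,cc in m[t,c]][:2])
    if m[t,"scene"] and m[t,"side"]: print(t,tri([(S,m[t,"scene"][0][0]),(D,m[t,"side"][0][0])]).round(4))
E
```

```text
79.95 [ 0.4266 -0.2986  0.299 ] bin [  -3.3 -652.8] 112.6 [-0.1 -0.2 -4.5]
shift units [ 0.02  3.79 -0.03] yaw now 1.6758 turn units -0.0000
bail_mid scene [(array([282.3, 104.7]), 0.72)]
bail_mid side [(array([429.3, 136.5]), 0.69), (array([289.7, 262.8]), 0.57)]
bail_mid [ 0.4298 -0.3509  0.3114]
hook_seat scene [(array([261.4, 132.9]), 0.68)]
hook_seat side []
basket scene [(array([288.3, 147.6]), 0.96), (array([354.4, 220. ]), 0.59)]
basket side [(array([415.4, 172.7]), 0.72), (array([417.7, 183.7]), 0.6)]
basket [ 0.4439 -0.3117  0.1787]
```

Network points hint that the basket may be tilted in the grip, so I measure the tilt with an outline fit.

```bash
cat > tilt.py <<'E'
from fit import *
from scipy.optimize import minimize_scalar
def rod(s): return box(-4,4,s*66-4,s*66+4,0,170)[0]
FULL=BASK+[rod(1),rod(-1)]+box(-5,5,-66,66,165,175)
def run(cams=("scene","side"),off=.038):
    o=env.get_obs(); q=o["eef_rot"]; Rm=R.from_quat(np.r_[q[1:],q[0]]).as_matrix(); w=np.arctan2(Rm[1,0],Rm[0,0])-np.pi/2
    g=o["tool_pos"]+[0,0,.0174]; Rz=R.from_euler("z",w)
    tot={}
    for c in cams:
        read_camera(c); k=calibration(c); ds=outline_of("basket",c)
        ds=[d for d in ds if d["confidence"]>.3]
        p=proj(k,g-[0,0,.1])[0]; d=min(ds,key=lambda d:np.hypot(*(np.array(d["xy"])-p))); M=cv2.resize(d["region"].astype(np.uint8),(1280,800))>0
        def iou(t):
            m=np.zeros((800,1280),np.uint8)
            for P in FULL:
                W=(Rz*R.from_euler("x",t)).apply(P-[0,off,.17])+g
                cv2.fillConvexPoly(m,cv2.convexHull(((proj(k,W)+.5)*2-.5).round().astype(np.int32)),1)
            m=m>0; return (m&M).sum()/(m|M).sum()
        ts=np.radians(np.arange(-30,31,2.)); tot[c]=[iou(t) for t in ts]
        print(c,round(d["confidence"],2),"best tilt deg",np.degrees(ts[np.argmax(tot[c])]).round(1),"iou",max(tot[c]).round(3),"at 0:",tot[c][15].round(3))
run()
E
python3 tilt.py
```

```text
scene 0.61 best tilt deg 0.0 iou 0.863 at 0: 0.863
side 0.87 best tilt deg 2.0 iou 0.663 at 0: 0.64
```

Tilt is about 0. Go over the tip to above the seat, then lower.

>>> play_rows:
  motion:
    - [1, 0, 0.1, 0, 0]
    - [1, 0, 0.2, 0, 0]
    - [1, 0, 0.3, 0, 0]
    - [1, 0, 0.35, 0, 0]
    - [1, 0, 0.35, 0, 0]
    - [1, 0, 0.35, 0, 0]
    - [1, 0, 0.35, 0, 0]
    - [1, 0, 0.35, 0, 0]
    - [1, 0, 0.35, 0, 0]
    - [1, 0, 0.35, 0, 0]
    - [1, 0, 0.3, 0, 0]
    - [1, 0, 0.24, 0, 0]
    - [1, 0, 0.15, 0, 0]
    - [1, 0, 0.05, 0, 0]
    - [1, 0, 0, 0, 0]
    - [1, 0, 0, 0, 0]

```text
time_s: 82.18
tool_pos: [0.5394, -0.2862, 0.299]
eef_rot: [-0.0, 0.669, 0.743, -0.0]
ft_force: [0.7, -1.0, -4.5]
finger_gap: 0.0064
finger_force: 112.6
```

>>> play_rows:
  motion:
    - [1, 0, 0, 0.1, 0]
    - [1, 0, 0, 0.2, 0]
    - [1, 0, 0, 0.3, 0]
    - [1, 0, 0, 0.3, 0]
    - [1, 0, 0, 0.3, 0]
    - [1, 0, 0, 0.2, 0]
    - [1, 0, 0, 0.1, 0]
    - [1, 0, 0, 0, 0]
    - [1, 0, 0, 0, 0]

```text
time_s: 82.93
tool_pos: [0.5398, -0.2863, 0.254]
eef_rot: [-0.0, 0.669, 0.743, -0.0]
ft_force: [0.3, 0.1, -3.9]
finger_gap: 0.0064
finger_force: 112.6
```

```bash
python3 st.py; python3 - <<'E'
from h import *
goto(.5395,-.286,.2426,1.676)
k=calibration("wrist"); read_camera("wrist")
for t,z in (("hook_seat",.26),("bail_mid",.264),("hook",0)): print(t,[(q.round(1),c,onz(k,q,z)[:2].round(4)) for q,c in marks(t,"wrist")][:2])
E
```

```text
82.93 [ 0.5398 -0.2863  0.254 ] bin [ 106.3 -621.8] 112.6 [ 0.3  0.1 -3.9]
shift units [ 0.01 -0.01  0.38] yaw now 1.6762 turn units 0.0000
hook_seat [(array([320.2, 339.1]), 0.8, array([ 0.5447, -0.3236]))]
bail_mid [(array([320.7, 353. ]), 0.7, array([ 0.5454, -0.3278])), (array([371.9, 254.9]), 0.35, array([ 0.5614, -0.2777]))]
hook [(array([358.6, 275.9]), 0.28, array([ 0.6057, -0.4264]))]
```

Seat and bail agree within a few mm. Lower onto the saddle.

>>> play_rows:
  motion:
    - [1, 0, 0, 0.12, 0]
    - [1, 0, 0, 0.12, 0]
    - [1, 0, 0, 0.08, 0]
    - [1, 0, 0, 0.03, 0]
    - [1, 0, 0, 0, 0]
    - [1, 0, 0, 0, 0]

```text
time_s: 83.63
tool_pos: [0.5398, -0.2862, 0.2435]
eef_rot: [-0.0, 0.669, 0.743, -0.0]
ft_force: [-0.9, 0.5, -4.7]
finger_gap: 0.0063
finger_force: 112.6
```

>>> play_rows:
  motion:
    - [1, 0, 0, 0.04, 0]
    - [1, 0, 0, 0, 0]
    - [1, 0, 0, 0, 0]

```text
time_s: 83.88
tool_pos: [0.54, -0.2864, 0.2428]
eef_rot: [0.0, 0.669, 0.743, 0.0]
ft_force: [0.4, 0.4, -1.4]
finger_gap: 0.0065
finger_force: 113.0
```

>>> play_rows:
  motion:
    - [1, 0, 0, 0.04, 0]
    - [1, 0, 0, 0, 0]
    - [1, 0, 0, 0, 0]

```text
time_s: 84.13
tool_pos: [0.5404, -0.2866, 0.2421]
eef_rot: [0.001, 0.669, 0.743, 0.0]
ft_force: [-0.4, -0.2, 5.1]
finger_gap: 0.0064
finger_force: 113.8
```

>>> play_rows:
  motion:
    - [0.85, 0, 0, 0, 0]
    - [0.8, 0, 0, 0, 0]
    - [0.7, 0, 0, 0, 0]
    - [0.6, 0, 0, 0, 0]
    - [0.4, 0, 0, 0, 0]
    - [0.2, 0, 0, 0, 0]
    - [0, 0, 0, 0, 0]
    - [0, 0, 0, 0, 0]
    - [0, 0, 0, 0, 0]
    - [0, 0, 0, 0, 0]
    - [0, 0, 0, -0.2, 0]
    - [0, 0, 0, -0.4, 0]
    - [0, 0, 0, -0.6, 0]
    - [0, 0, 0, -0.8, 0]
    - [0, 0, 0, -0.8, 0]
    - [0, 0, 0, -0.8, 0]
    - [0, 0, 0, 0, 0]
    - [0, 0, 0, 0, 0]

```text
time_s: 85.63
tool_pos: [0.5405, -0.2866, 0.3519]
eef_rot: [0.002, 0.669, 0.743, 0.001]
ft_force: [0.3, 0.6, -0.8]
finger_gap: 0.0855
finger_force: 0.0
```

```bash
python3 st.py; python3 - <<'E'
from h import *
S,D,k=calibration("scene"),calibration("side"),calibration("wrist")
for c in ("scene","side","wrist"): read_camera(c)
for t in ("bail_mid","hook_seat","basket","scoop"):
    a,b=marks(t,"scene"),marks(t,"side"); print(t,"scene",[(q.round(),c) for q,c in a[:2]],"side",[(q.round(),c) for q,c in b[:2]])
    if a and b: print("   ",tri([(S,a[0][0]),(D,b[0][0])]).round(3))
for t,z in (("hook_seat",.26),("bail_mid",.26),("basket",.09)): print(t,[(q.round(1),c,onz(k,q,z)[:2].round(4)) for q,c in marks(t,"wrist")][:2])
print([(np.round(d["xy"]),round(d["confidence"],2),onz(k,d["xy"],.105)[:2].round(3)) for d in boxes_of("plug0","wrist") if d["confidence"]>.3])
E
```

```text
85.63 [ 0.5405 -0.2866  0.3519] bin [ 107. -622.] 0.0 [ 0.3  0.6 -0.8]
bail_mid scene [(array([254., 132.]), 0.62)] side [(array([391., 140.]), 0.71)]
    [ 0.556 -0.338  0.259]
hook_seat scene [(array([260., 131.]), 0.57)] side [(array([394., 140.]), 0.66), (array([286., 262.]), 0.2)]
    [ 0.539 -0.325  0.265]
basket scene [(array([263., 171.]), 0.82)] side [(array([386., 189.]), 0.61)]
    [ 0.545 -0.321  0.09 ]
scoop scene [(array([316., 265.]), 0.97), (array([261., 129.]), 0.5)] side [(array([337., 318.]), 0.8), (array([284., 257.]), 0.64)]
    [ 0.495 -0.042 -0.236]
hook_seat [(array([318.2, 251.7]), 0.78, array([ 0.5449, -0.3255])), (array([229. , 262.1]), 0.26, array([ 0.4803, -0.3405]))]
bail_mid [(array([321.6, 251.5]), 0.79, array([ 0.5473, -0.3251]))]
basket [(array([317.3, 193. ]), 0.96, array([ 0.5444, -0.3269])), (array([356.3, 218.2]), 0.69, array([ 0.5954, -0.3539]))]
[(array([364., 201.]), 0.9, array([ 0.6  , -0.326])), (array([345., 236.]), 0.75, array([ 0.583, -0.373])), (array([338., 214.]), 0.67, array([ 0.57 , -0.346])), (array([364., 177.]), 0.6, array([ 0.595, -0.298])), (array([341., 174.]), 0.58, array([ 0.569, -0.298])), (array([331., 176.]), 0.58, array([ 0.557, -0.301])), (array([356., 222.]), 0.54, array([ 0.594, -0.353])), (array([310., 198.]), 0.37, array([ 0.536, -0.329]))]
```

The basket hangs at the seat (z ≈ 0.09) with the plugs inside, and the scoop is unmoved on the mat (scene 316,265). Settle, then hand in.

>>> play_rows:
  motion:
    - [0, 0, 0, -0.5, 0]
    - [0, 0, 0, -0.8, 0]
    - [0, 0, 0, -0.5, 0]
    - [0, 0, 0, 0, 0]
    - [0, 0, 0, 0, 0]
    - [0, 0, 0, 0, 0]
    - [0, 0, 0, 0, 0]
    - [0, 0, 0, 0, 0]
    - [0, 0, 0, 0, 0]
    - [0, 0, 0, 0, 0]
    - [0, 0, 0, 0, 0]
    - [0, 0, 0, 0, 0]

```text
time_s: 87.38
tool_pos: [0.5398, -0.2862, 0.4031]
eef_rot: [-0.0, 0.669, 0.743, -0.0]
ft_force: [-0.3, -0.9, 0.5]
finger_gap: 0.0849
finger_force: 0.0
```

```bash
python3 - <<'E'
from h import *
S,D=calibration("scene"),calibration("side")
read_camera("scene"); read_camera("side"); a,b=marks("scoop","scene"),marks("scoop","side")
P=[tri([(S,p[0]),(D,q[0])]) for p in a for q in b]; print([p.round(3) for p in P if abs(p[2])<.03])
print([(onz(S,q,.09).round(3),c) for q,c in marks("basket","scene")][:1])
print(env.close_job())
E
```

```text
[array([0.618, 0.102, 0.009]), array([ 0.353,  0.174, -0.013])]
[(array([ 0.533, -0.327,  0.09 ]), 0.69)]
the job is handed in; nothing more can be done
None
```

The job is handed in at about 87 s: my last camera checks put all seven plugs I found in the basket, the basket hanging on the hook free of the gripper, and the scoop on the mat; the hand-in returned no verdict.

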